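Insulate the bus bar in the test bay

ROBOT

A 6-joint arm with a two-finger parallel gripper is mounted at the origin on the work surface. World frame = base frame: x ahead of the robot, y to its left, z up, the work surface at z = 0. Lengths are in m, angles in rad, forces in N, time in s.
With the tool pointing down it reaches from about 0.35 to 0.95 m from the base axis. Payload 17.4 kg.
Tool frame: the origin (TCP) lies at the centre of the arm's flange, where the gripper is bolted on; the fingertips stand 186 mm ahead of it and the grasp point (between the pads) lies 167 mm ahead of it; z points along the fingers, y is the direction in which the jaws open and shut (so a half turn about z gives the same grasp; the last joint's range is limited). The gripper opens to 93 mm and grips with 3 to 60 N. Pads are 15 mm wide; open, the fingers measure 128 mm over their backs; the gripper's body (75 mm by 188 mm) begins 65 mm behind the grasp point.
Start: joints at [1.092, 0.116, 1.442, -0, 1.584, -0.038], TCP at [0.288, 0.61, 0.405] pointing down, gripper open.
Joint ranges: [-2.83, 2.83], [-0.83, 2.19], [0.07, 2.5], [-1.14, 4.28], [0.01, 3], [-2.97, 2.97]. Speed limits (rad/s): [1.89, 1.89, 2.22, 3.14, 3.14, 3.14].

INTERFACE

Orientations are given as a rotation vector (axis times angle).
In Python, from bench import robot gives the robot as it stands.
- The arm moves only by the tool servo_tool, never from a script. Its argument "series" is a list of rows, each a list of 5 numbers: the shift along the world's x, y, z in m, then the turn about the world's z in degrees, then the opening, from 0 (shut) to 1 (fully open). A call has exactly 5 rows; each row is the pose to reach, as a shift and turn from the pose commanded when the call began; what a row does not reach only later rows make up. A row lasts 1/10 s, in which the tool goes at most 50 mm and 8.59 degrees, less where a joint would pass 70% of its speed; a pose out of reach is approached as far as the arm can. A call with a gripper value outside its range is refused whole. The fingers move at their own pace and stop on an object; "squeeze" is the grip in N (left out, the last holds). Time passes only in rows, so rows that repeat a pose let the fingers close, or fill a call up. It gives the time, the measured TCP pose, the force and the opening at its end, in the units of the state.
- robot.sense(): the state, without advancing time (a new reading comes with each control period).
- robot.camera(name): name is "side" or "top" or "wrist"; returns the picture (384x512x3 uint8, red, green, blue); there is no depth.
- robot.camera_info(name): a dict with "camera_matrix" (3x3 intrinsics, pixels), "extrinsics" (4x4, takes a point from world to camera coordinates). Camera axes: x right, y down, z forward; pixel columns grow to the right and rows downward; lengths in m; the calibration is good to about 2 mm. A picture is of the moment at which its call begins: read the wrist's pose just before it. camera_info takes no time and is no camera call; for the wrist camera it gives the pose at the moment of the call.
- robot.close_job(): hands the job in, once; it reports no verdict.
The state is a dict: "clock": time; "joint_pos": joint angles; "joint_vel": joint speeds; "joint_torque": joint torques, N m; "position": TCP position; "eef_rot": TCP orientation; "contact_force": force on the tool from outside, world axes, zero at the start; "moment": the same for the moment, N m; "width": opening from 0.0 (shut) to 1.0 (fully open).
Only numpy, scipy, OpenCV 4.12 (cv2) and the standard library are available. Lean on these libraries where they do the work, as an engineer would, in place of code of your own. Each camera call takes 0.05 s, during which the arm holds its last target.

TASK

Make the bus-bar test bay safe: first throw the isolator lever fully over to off, then pull the clear hinged guard down fully open, drape every orange saddle cover on the table over the copper bar so that each sits squarely down on it, and finally push the guard back up until it is fully shut. Leave the lever off and do not disturb the other things on the bench.

Things in the scene. Friction and masses are not known exactly. Their poses are not given: they have to be found in the camera images.
- bay: Grey steel bench bay, 235 mm deep (its x), 340 mm wide (its y), back wall 165 mm high, side walls up to 170 mm; no roof. Origin: on the table, under the guard's hinge line, at mid width. Its x points into the bay (from the open front towards the back wall), y along the bus bar, z up. Fixed.
- bar_top (a point): Middle of the top face of the fixed copper bus bar, 24 mm wide, 16 tall, running along the bay's y between two red insulator blocks (145 mm free either side of this point). 115 mm above the table, 135 mm behind the hinge line; axes as the bay's. The bay floor is 103 mm below it, the back wall 80 mm behind it.
- guard (a joint): Angle of the clear, yellow-edged guard, a bottom-hinged door 316 mm wide, 200 long, 6 thick. 0 = shut (leaning back 45 degrees over the bar); grows as it swings over and down towards the open front: 0.785 = upright, 2.2 = fully down on its stop, 9 degrees above level. Stiff hinge: it stays where it is left.
- guard_hinge (a point): Centre of the guard's hinge line, which runs along the bay's y, 35 mm above the table. Its frame turns with the guard.
- guard_handle (a point): Middle of the guard's handle: a red round bar 12 mm thick, 130 long, parallel to the hinge, in the guard's plane, 42 mm beyond its free edge and 242 mm from the hinge line. Its two stems are at its ends; between them is open space. Its frame turns with the guard.
- isolator (a joint): Isolator lever: 0 = on (leaning to the -x of its base), 1.0 = off (leaning to the +x of its base). It stays where it is left.
- isolator_base: Fixed grey block 70 x 50 x 25 mm of the isolator lever; origin at the centre of its underside on the table. The lever pivots 22 mm above the origin about this body's y axis and swings towards this body's +x.
- isolator_tip (a point): Centre of the red ball (26 mm across) at the lever's tip, 80 mm from the pivot.
- saddle1: Orange saddle cover, an upside-down U on two legs; may be absent. Origin: centre of its underside. 56 x 56 mm, 60 tall; legs 6 thick, 44 apart in x, with heavy black hems (68 over them, 12 tall); the channel between runs along its y, its roof's underside 54 above the origin. Black grip rib: 14 thick (x), 46 long (y), 60 to 83 mm up. Draped: roof on the bar's top, y along the bar, either way.
- saddle2: Orange saddle cover, an upside-down U on two legs; may be absent. Origin: centre of its underside. 56 x 56 mm, 60 tall; legs 6 thick, 44 apart in x, with heavy black hems (68 over them, 12 tall); the channel between runs along its y, its roof's underside 54 above the origin. Black grip rib: 14 thick (x), 46 long (y), 60 to 83 mm up. Draped: roof on the bar's top, y along the bar, either way.
- saddle3: Orange saddle cover, an upside-down U on two legs; may be absent. Origin: centre of its underside. 56 x 56 mm, 60 tall; legs 6 thick, 44 apart in x, with heavy black hems (68 over them, 12 tall); the channel between runs along its y, its roof's underside 54 above the origin. Black grip rib: 14 thick (x), 46 long (y), 60 to 83 mm up. Draped: roof on the bar's top, y along the bar, either way.
- saddle4: Orange saddle cover, an upside-down U on two legs; may be absent. Origin: centre of its underside. 56 x 56 mm, 60 tall; legs 6 thick, 44 apart in x, with heavy black hems (68 over them, 12 tall); the channel between runs along its y, its roof's underside 54 above the origin. Black grip rib: 14 thick (x), 46 long (y), 60 to 83 mm up. Draped: roof on the bar's top, y along the bar, either way.
- spool: Bystander: blue solder spool standing on end, 60 mm across, 48 mm tall; origin at the centre of its underside.
- meter: Bystander: yellow handheld multimeter lying on its back, 160 (x) x 80 x 38 mm; origin at the centre of its underside.
- breadboard: Bystander: blue prototyping board, 110 (x) x 170 x 30 mm; origin at the centre of its underside.
- flux_bottle: Bystander: white bottle with a red cap, 52 mm across, 130 mm tall; origin at the centre of its underside.
- driver: Bystander: screwdriver lying along its x, about 200 mm long; origin near its middle.
- parts_bin: Bystander: open blue parts bin, 130 (x) x 100 x 60 mm; origin at the centre of its underside.

How it is judged:
On the way, in this order (a step that is already met when the one before it is completed fails the run):
1. the isolator lever is thrown over to off (0.85 or more) while the guard is still shut (value of joint isolator above 0.85 rad and value of joint guard below 0.25 rad), for 0.2 s.
2. the guard is pulled down fully open (2.0 rad or more) (value of joint guard above 2 rad), for 0.2 s.
3. with the guard open, every saddle present sits draped on the bar and is released (x of saddle1 in the frame of bar_top between -0.014 and 0.014 m and y of saddle1 in the frame of bar_top between -0.13 and 0.13 m and z of saddle1 in the frame of bar_top between -0.06 and -0.047 m and angle between each of saddle1, saddle2, saddle3, saddle4's own z axis and vertical below 0.15 rad and linear speed of each of saddle1, saddle2, saddle3, saddle4 below 0.03 m/s and contact force between each of saddle1, saddle2, saddle3, saddle4 and the fingers below 0.3 N and x of saddle2 in the frame of bar_top between -0.014 and 0.014 m and y of saddle2 in the frame of bar_top between -0.13 and 0.13 m and z of saddle2 in the frame of bar_top between -0.06 and -0.047 m and x of saddle3 in the frame of bar_top between -0.014 and 0.014 m and y of saddle3 in the frame of bar_top between -0.13 and 0.13 m and z of saddle3 in the frame of bar_top between -0.06 and -0.047 m and x of saddle4 in the frame of bar_top between -0.014 and 0.014 m and y of saddle4 in the frame of bar_top between -0.13 and 0.13 m and z of saddle4 in the frame of bar_top between -0.06 and -0.047 m and value of joint guard above 1.6 rad), for 0.3 s.
4. the guard is pushed back up and shut (0.06 rad or less) (value of joint guard below 0.06 rad), for 0.2 s.
At the end, for the whole second after the job is handed in: Every saddle present is draped over the bar: within 14 mm of its middle line and 130 mm of its mid length, feet 47 to 60 mm below the bar's top face, tilted less than 0.15 rad, at rest and released; the guard is shut (below 0.06 rad) and still; the isolator is off (above 0.85 rad) (x of saddle1 in the frame of bar_top between -0.014 and 0.014 m and y of saddle1 in the frame of bar_top between -0.13 and 0.13 m and z of saddle1 in the frame of bar_top between -0.06 and -0.047 m and angle between each of saddle1, saddle2, saddle3, saddle4's own z axis and vertical below 0.15 rad and linear speed of each of saddle1, saddle2, saddle3, saddle4 below 0.03 m/s and contact force between each of saddle1, saddle2, saddle3, saddle4 and the fingers below 0.3 N and x of saddle2 in the frame of bar_top between -0.014 and 0.014 m and y of saddle2 in the frame of bar_top between -0.13 and 0.13 m and z of saddle2 in the frame of bar_top between -0.06 and -0.047 m and x of saddle3 in the frame of bar_top between -0.014 and 0.014 m and y of saddle3 in the frame of bar_top between -0.13 and 0.13 m and z of saddle3 in the frame of bar_top between -0.06 and -0.047 m and x of saddle4 in the frame of bar_top between -0.014 and 0.014 m and y of saddle4 in the frame of bar_top between -0.13 and 0.13 m and z of saddle4 in the frame of bar_top between -0.06 and -0.047 m and value of joint guard below 0.06 rad and value of joint isolator above 0.85 rad and velocity of joint guard below 0.05 rad/s); the robot touches nothing.
It fails at once if a bystander is moved more than 40 mm (distance of any of spool, meter, breadboard, flux_bottle, driver, parts_bin from where it was at the start of the episode above 0.04 m).
It fails at once if the flux bottle or the spool is tipped over (angle between any of flux_bottle, spool's own z axis and vertical above 0.5 rad).
Of saddle1, saddle2, saddle3, saddle4 only 2 to 4 are there at a start; the rules pass over those that are not, and their reading is None.
At some moment in a run one of saddle1, saddle2, saddle3, saddle4 may be knocked a few centimetres aside while the robot is not near it.
It also fails if it takes over 210 s, if anything falls off the work surface, if the arm or the gripper's body presses on something with over 40 N, if the wrist force passes 120 N, or if a joint passes its speed limit or range.

## Working session

There is one attempt and no reset: what is moved stays moved. The work goes in short steps, Python scripts to look and compute and a tool call to move; the robot and the scene stay as the last step left them, time stands still between calls to the robot, and variables do not carry over. Pictures are saved under pics/ and viewed, and the job is handed in when it is done.

Besides the shell and the picture viewer there is one more tool, called after ">>>" as a command line: name --pt "numbers of a row" for each row, then --argument value for the rest. servo_tool: Moves the arm, as the interface text tells. Its arguments: {"type":"object","properties":{"series":{"type":"array","items":{"type":"array","items":{"type":"number"}}},"squeeze":{"type":"number"}},"required":["series"]}

```bash
ls; mkdir -p pics; python3 - <<'E'
from bench import robot
import cv2
s=robot.sense();print(s)
for n in ("side","top","wrist"):
    i=robot.camera_info(n);print(n,i["camera_matrix"],i["extrinsics"])
    cv2.imwrite(f"pics/{n}0.png",robot.camera(n)[:,:,::-1])
E
```

```text
pics
{'clock': 0.0, 'joint_pos': array([ 1.09220255e+00,  1.16510698e-01,  1.44225740e+00, -7.37501641e-06,
        1.58398813e+00, -3.77801128e-02]), 'joint_vel': array([-0.00051012,  0.00234946, -0.00020706,  0.00056379, -0.00057416,
        0.00113412]), 'joint_torque': array([ 6.65764364e-04, -7.21262598e+01, -6.22608662e+01,  7.79895857e-02,
        2.35990336e-02, -1.41409473e-04]), 'position': array([0.2880117 , 0.61049219, 0.40399327]), 'eef_rot': array([-6.86772460e-01, -3.06530962e+00,  1.76995162e-03]), 'contact_force': array([-0.12856879,  0.11130514,  0.00283957]), 'moment': array([ 0.00575965,  0.00517399, -0.0096227 ]), 'width': 1.002112125928398}
side [[363.80860588   0.         251.88435049]
 [  0.         363.80860588 195.57471388]
 [  0.           0.           1.        ]] [[ 0.96105205 -0.27607607 -0.01268715 -0.5545309 ]
 [-0.2196831  -0.73527627 -0.64117716  0.1478008 ]
 [ 0.1676851   0.61899178 -0.76728801  1.30053289]
 [ 0.          0.          0.          1.        ]]
top [[380.47055254   0.         248.92222343]
 [  0.         380.47055254 190.97824149]
 [  0.           0.           1.        ]] [[ 0.00720369 -0.99995716 -0.00581299 -0.09392087]
 [-0.97897758 -0.00586733 -0.20388346  0.58579421]
 [ 0.20384062  0.0071595  -0.97897791  1.16058439]
 [ 0.          0.          0.          1.        ]]
wrist [[307.04571147   0.         251.07568473]
 [  0.         307.04571147 189.41794833]
 [  0.           0.           1.        ]] [[ 4.26946151e-01  9.04276928e-01 -4.69870896e-04 -6.75938922e-01]
 [ 8.72920086e-01 -4.12005544e-01  2.61269890e-01 -3.10197598e-02]
 [ 2.36066744e-01 -1.11958334e-01 -9.65265675e-01  3.91326241e-01]
 [ 0.00000000e+00  0.00000000e+00  0.00000000e+00  1.00000000e+00]]
```

View pics/side0.png

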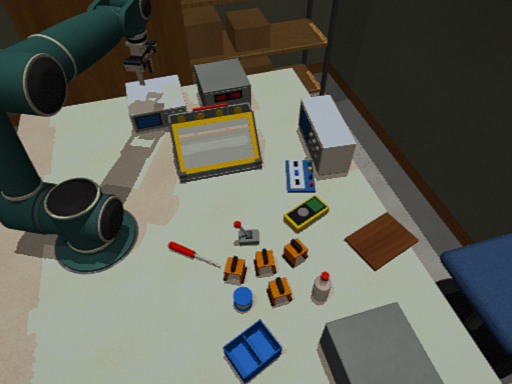

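View pics/top0.png

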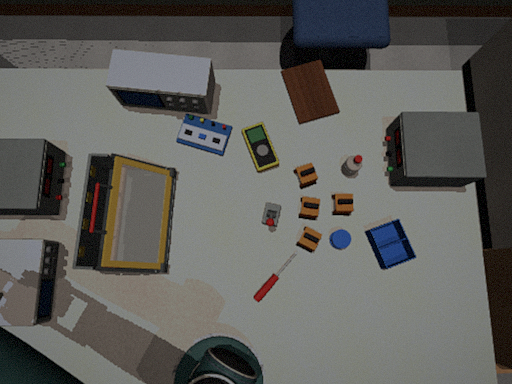

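View pics/wrist0.png

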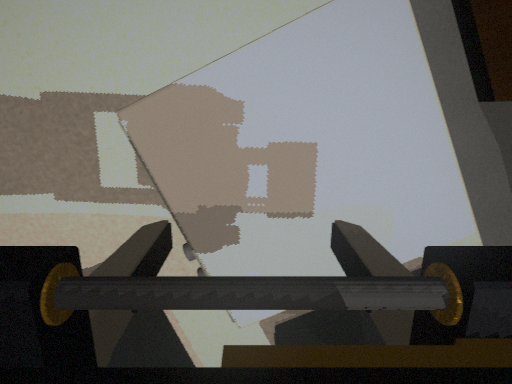

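```bash
cat > h.py <<'E'
import numpy as np, cv2
from bench import robot
def P(n):
    i=robot.camera_info(n); return np.array(i["camera_matrix"]),np.array(i["extrinsics"])
def proj(n,p):
    K,E=P(n); q=E[:3,:3]@np.array(p,float)+E[:3,3]; q=K@q; return q[:2]/q[2]
def ray(n,uv):
    K,E=P(n); R=E[:3,:3]; c=-R.T@E[:3,3]; d=R.T@np.linalg.inv(K)@np.array([uv[0],uv[1],1.]); return c,d/np.linalg.norm(d)
def onz(n,uv,z):
    c,d=ray(n,uv); return c+d*(z-c[2])/d[2]
def tri(a,ua,b,ub):
    c1,d1=ray(a,ua);c2,d2=ray(b,ub)
    t=np.linalg.lstsq(np.array([d1,-d2]).T,c2-c1,rcond=None)[0]
    p,q=c1+t[0]*d1,c2+t[1]*d2
    return (p+q)/2,np.linalg.norm(p-q)
def crop(src,x0,y0,x1,y1,k,out):
    im=cv2.imread(src)[y0:y1,x0:x1]; cv2.imwrite(out,cv2.resize(im,None,fx=k,fy=k,interpolation=cv2.INTER_CUBIC))
E
python3 - <<'E'
from h import *
crop("pics/top0.png",70,140,190,280,4,"pics/t_bay.png")
crop("pics/top0.png",230,110,370,260,4,"pics/t_sad.png")
crop("pics/side0.png",160,95,280,185,6,"pics/s_bay.png")
crop("pics/side0.png",215,210,315,310,6,"pics/s_sad.png")
E
```

```text
(no output)
```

View pics/t_bay.png

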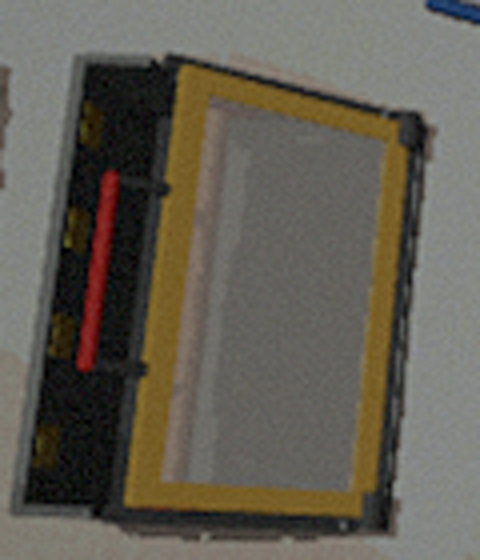

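View pics/t_sad.png

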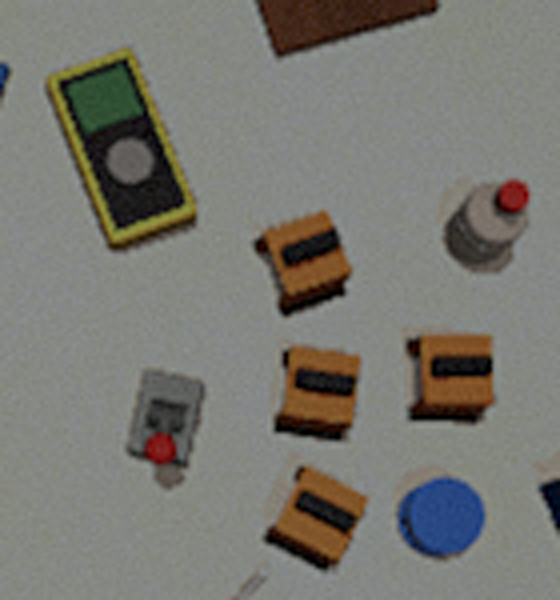

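View pics/s_bay.png

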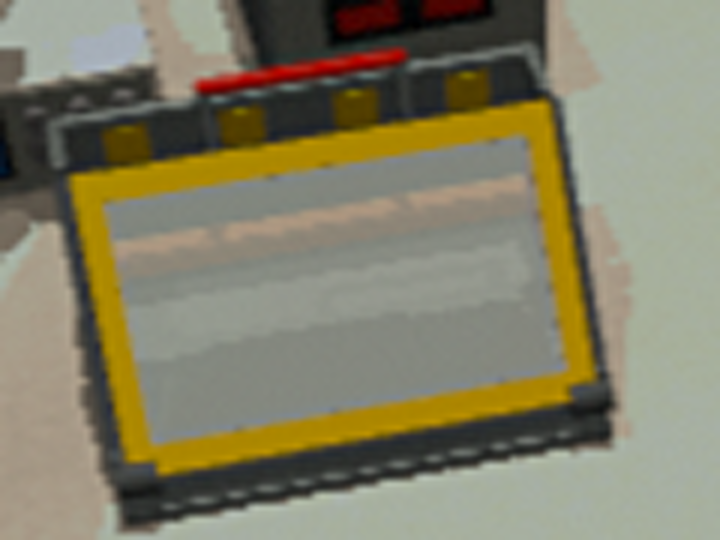

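View pics/s_sad.png

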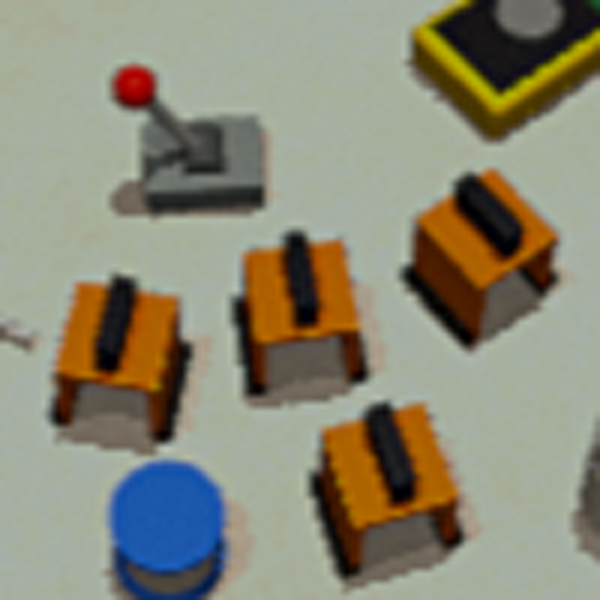

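```bash
cat > m.py <<'E'
from h import *
def comps(src,kind,mn=15,roi=None):
    im=cv2.imread(src) if isinstance(src,str) else src
    hsv=cv2.cvtColor(im,cv2.COLOR_BGR2HSV); h,s,v=cv2.split(hsv)
    if kind=="red": m=((h<6)|(h>174))&(s>170)&(v>70)
    if kind=="orange": m=(h>=6)&(h<=18)&(s>170)&(v>70)
    if kind=="black": m=(v<55)
    if kind=="yellow": m=(h>=19)&(h<=30)&(s>150)&(v>90)
    m=m.astype(np.uint8)
    if roi: z=np.zeros_like(m); x0,y0,x1,y1=roi; z[y0:y1,x0:x1]=1; m&=z
    n,l,st,c=cv2.connectedComponentsWithStats(m)
    out=[]
    for i in range(1,n):
        if st[i,4]>=mn:
            ys,xs=np.nonzero(l==i); out.append((c[i],st[i,4],cv2.minAreaRect(np.c_[xs,ys].astype(np.float32)),np.c_[xs,ys]))
    return out
E
python3 - <<'E'
from m import *
for n in("top","side"):
  for k in("red","orange"):
    for c,a,r,_ in comps(f"pics/{n}0.png",k): print(n,k,c.round(1),a,np.round(r[0],1),np.round(r[1],1),round(r[2]))
for c,a,r,_ in comps("pics/top0.png","black",15,(290,155,360,255)): print("blk",c.round(1),a,np.round(r[1],1),round(r[2]), onz("top",c,.083).round(3))
for c,a,r,_ in comps("pics/side0.png","black",15,(220,235,315,310)): print("blk",c.round(1),a,np.round(r[1],1),round(r[2]), onz("side",c,.083).round(3))
E
```

```text
top red [387.9 137.8] 19 [388. 138.] [4. 4.] 90
top red [358.  158.7] 40 [358. 159.] [6. 6.] 90
top red [ 93.9 207.6] 211 [ 93.9 207.5] [ 4.3 49.6] 8
top red [ 58.2 196.9] 18 [ 58. 197.] [4. 4.] 90
top red [269.8 221.7] 44 [269.9 221.7] [6.7 6.7] 27
top red [265.6 287.6] 217 [265.8 287.4] [ 7.3 30.8] 41
top orange [306.3 173.7] 165 [306.1 173.3] [16.7 16.3] 68
top orange [343.4 202.4] 195 [343.6 202. ] [17.  16.7] 86
top orange [309.4 206.1] 172 [309.6 206.3] [17.3 17.1] 8
top orange [310.1 238.3] 172 [309.8 238.4] [17.9 17. ] 27
side red [235.   94.6] 22 [235.   94.5] [3. 6.] 90
side red [220.7  97.4] 22 [220.6  97.4] [2.5 7.3] 79
side red [210.6 106.3] 95 [210.  106.3] [ 2.9 34.5] 81
side red [236.9 223.9] 33 [237. 224.] [5.7 5.7] 45
side red [180.9 248.9] 170 [180.9 249. ] [26.6  6.7] 22
side red [324.7 275.8] 53 [324.5 276. ] [8. 7.] 90
side orange [217.9  58.9] 15 [218.5  59. ] [2. 9.] 90
side orange [197.1  62.3] 16 [196.9  62.1] [ 1.8 12.2] 81
side orange [299.2  76. ] 45 [300.2  76.5] [33.3  6. ] 49
side orange [381.1 240.2] 2063 [381.3 239.3] [42.3 58.2] 56
side orange [293.
[... 627 characters left out ...]
 [310.8 237.5] 71 [14.3  4.5] 27 [ 0.437 -0.281  0.083]
blk [304.2 247.1] 54 [17.9  2.7] 27 [ 0.408 -0.26   0.083]
blk [247.3 236.8] 20 [3. 8.] 90 [ 0.503 -0.206  0.083]
blk [295.9 245.5] 75 [13.4  4.9] 45 [ 0.644 -0.282  0.083]
blk [248.6 242.8] 49 [ 2.5 18.1] 86 [ 0.501 -0.229  0.083]
blk [264.7 256.5] 55 [14.5  3.8] 81 [ 0.536 -0.293  0.083]
blk [287.9 260.6] 42 [14.9  2.7] 49 [ 0.601 -0.327  0.083]
blk [233.6 263.9] 61 [ 4.1 14.6] 14 [ 0.436 -0.29   0.083]
blk [255.7 267.8] 30 [15.5  2.1] 81 [ 0.498 -0.323  0.083]
blk [243.6 274.9] 38 [ 2.2 16.5] 13 [ 0.455 -0.335  0.083]
blk [279.7 285.5] 73 [15.8  4.7] 69 [ 0.549 -0.399  0.083]
blk [269.9 297.5] 40 [17.5  2.8] 68 [ 0.51  -0.427  0.083]
```

```bash
python3 - <<'E'
from m import *
def lineends(n,pts):
    vx,vy,x,y=cv2.fitLine(pts.astype(np.float32),cv2.DIST_L2,0,.01,.01).ravel()
    t=(pts-[x,y])@[vx,vy]; return [np.array([x,y])+np.array([vx,vy])*q for q in (t.min()-.5,t.max()+.5)]
for a,b in (((307.2,171.6),(295.9,245.5)),((310.8,205.3),(264.7,256.5)),((345,201),(279.7,285.5)),((310.8,237.5),(233.6,263.9))):
    p,e=tri("top",a,"side",b); print("rib",p.round(4),e.round(4))
p,e=tri("top",(269.8,221.7),"side",(236.9,223.9));print("ball",p,e)
# rib angles
for c,a,r,pts in comps("pics/top0.png","black",40,(290,155,360,255)):
    if a>66:
        e=lineends("top",pts); q=[onz("top",u,.08) for u in e]; d=q[1]-q[0]; print("ang",c.round(),q[0].round(3),q[1].round(3),np.degrees(np.arctan2(d[1],d[0])).round(1))
ends={}
for n,roi in(("top",(85,175,105,240)),("side",(190,100,230,115))):
    c=max(comps(f"pics/{n}0.png","red",15,roi),key=lambda c:c[1]); ends[n]=lineends(n,c[3]);print(n,ends[n])
for n in ends: print(n,[onz(n,u,.206).round(4) for u in ends[n]])
for i in(0,1):
  for j in(0,1): print(i,j,tri("top",ends["top"][i],"side",ends["side"][j]))
# base corners crop coords: /4+(230,110)
for u in ((147,368),(205,380),(188,467),(127,453)):
    print("base",onz("top",(u[0]/4+230-.4,u[1]/4+110-.4),.025).round(4))
# guard yellow corners  & hinge corners, top
for n,z,L in (("top",.035,((405,143),(375,515))),):
    print([onz("top",(u[0]/4+70-.4,u[1]/4+140-.4),z).round(4) for u in L])
E
```

```text
rib [ 0.6478 -0.2764  0.0728] 0.0009
rib [ 0.5389 -0.2855  0.0705] 0.0008
rib [ 0.5528 -0.3937  0.0707] 0.0017
rib [ 0.4375 -0.283   0.0701] 0.0014
ball [ 0.48257102 -0.15486632  0.095933  ] 0.0014639163788333128
ang [307. 172.] [ 0.637 -0.252  0.08 ] [ 0.656 -0.299  0.08 ] -68.4
ang [307. 184.] [ 0.597 -0.249  0.08 ] [ 0.618 -0.306  0.08 ] -69.1
ang [345. 201.] [ 0.551 -0.368  0.08 ] [ 0.553 -0.415  0.08 ] -88.2
ang [311. 205.] [ 0.541 -0.261  0.08 ] [ 0.535 -0.307  0.08 ] -97.5
ang [307. 217.] [ 0.506 -0.244  0.08 ] [ 0.498 -0.3    0.08 ] -98.1
ang [311. 237.] [ 0.448 -0.26   0.08 ] [ 0.427 -0.302  0.08 ] -115.9
top [array([ 90.4617977, 232.5686373]), array([ 97.3994365 , 182.41216861])]
side [array([192.53386475, 109.24674099]), array([227.58594831, 103.4817404 ])]
top [array([0.4361, 0.3455, 0.206 ]), array([0.5783, 0.3389, 0.206 ])]
side [array([0.4378, 0.3536, 0.206 ]), array([0.579 , 0.3496, 0.206 ])]
0 0 (array([0.43610343, 0.34188559, 0.21451163]), np.float64(0.0015483206749977863))
0 1 (array([0.50235049, 0.32148784, 0.23454738]), np.float64(0.13982533192820654))
1 0 (array([0.49575506, 0.29505332, 0.27291895]), np.float64(0.13215365217460895))
1 1 (array([0.57582252, 0.3341322 , 0.21735288]), np.float64(0.0003253392021637628))
base [ 0.5584 -0.1473  0.025 ]
base [ 0.5487 -0.1947  0.025 ]
base [ 0.4772 -0.1803  0.025 ]
base [ 0.4883 -0.1309  0.025 ]
[array([0.6429, 0.1688, 0.035 ]), array([0.3413, 0.1776, 0.035 ])]
```

>>> servo_tool --pt "0.0 -0.02 0.045 5 0" --pt "0.01 -0.05 0.08 10 0" --pt "0.02 -0.095 0.09 13 0" --pt "0.03 -0.14 0.09 13 0" --pt "0.04 -0.185 0.09 13 0" --squeeze 40

```text
clock: 0.65
position: [0.328, 0.4238, 0.4949]
eef_rot: [0.334, 3.123, 0.0]
contact_force: [1.0, 0.2, 0.2]
width: 0.615
```

>>> servo_tool --pt "0.01 -0.045 0 0 0" --pt "0.02 -0.09 0 0 0" --pt "0.03 -0.135 0 0 0" --pt "0.04 -0.18 0 0 0" --pt "0.05 -0.225 0 0 0"

```text
clock: 1.15
position: [0.3777, 0.1987, 0.4947]
eef_rot: [0.335, 3.123, 0.0]
contact_force: [0.7, 0.6, 1.1]
width: 0.188
```

>>> servo_tool --pt "0.01 -0.045 0 0 0" --pt "0.02 -0.09 0 0 0" --pt "0.03 -0.135 0 0 0" --pt "0.04 -0.18 0 0 0" --pt "0.05 -0.225 -0.03 0 0"

```text
clock: 1.65
position: [0.4269, -0.0225, 0.47]
eef_rot: [0.336, 3.119, -0.0]
contact_force: [1.2, -0.3, -0.6]
width: 0.009
```

>>> servo_tool --pt "0.005 -0.04 -0.02 0 0" --pt "0.007 -0.085 -0.04 0 0" --pt "0.007 -0.122 -0.07 0 0" --pt "0.007 -0.122 -0.115 0 0" --pt "0.007 -0.122 -0.16 0 0"

```text
clock: 2.15
position: [0.4337, -0.1435, 0.306]
eef_rot: [0.339, 3.123, -0.0]
contact_force: [1.2, 0.1, -0.8]
width: 0.003
```

>>> servo_tool --pt "0 0 -0.04 0 0" --pt "0 0 -0.049 0 0" --pt "0.01 -0.002 -0.049 0 0" --pt "0.02 -0.004 -0.049 0 0" --pt "0.03 -0.006 -0.049 0 0"

```text
clock: 2.65
position: [0.4657, -0.1488, 0.2608]
eef_rot: [0.335, 3.121, -0.001]
contact_force: [-2.5, -0.0, 1.6]
width: 0.006
```

```bash
python3 - <<'E'
from h import *
print(robot.sense()["position"],robot.sense()["contact_force"])
cv2.imwrite("pics/side1.png",robot.camera("side")[:,:,::-1])
crop("pics/side1.png",180,130,320,310,3,"pics/side1c.png")
E
```

```text
[ 0.46569211 -0.14877831  0.26082131] [-2.54219945e+00 -1.34964959e-03  1.60664575e+00]
```

View pics/side1c.png

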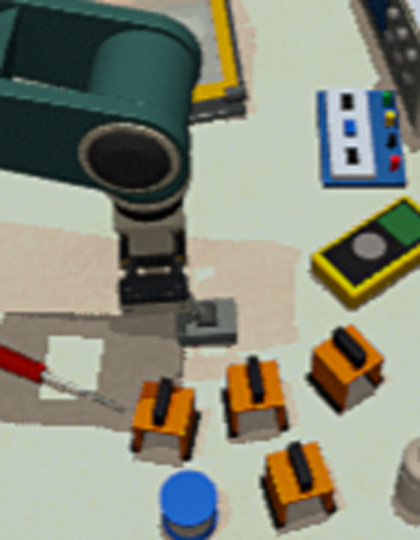

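>>> servo_tool --pt "0.014 -0.003 0 0 0" --pt "0.028 -0.006 0 0 0" --pt "0.042 -0.009 0 0 0" --pt "0.056 -0.012 0 0 0" --pt "0.065 -0.014 0 0 0"

```text
clock: 3.2
position: [0.5303, -0.1626, 0.2592]
eef_rot: [0.335, 3.123, -0.0]
contact_force: [-1.1, 1.1, 0.0]
width: 0.004
```

>>> servo_tool --pt "0.004 -0.001 0 0 0" --pt "0.008 -0.002 0 0 0" --pt "0.012 -0.003 0 0 0" --pt "0.014 -0.003 0 0 0" --pt "0.014 -0.003 0 0 0"

```text
clock: 3.7
position: [0.5394, -0.1648, 0.2577]
eef_rot: [-0.333, -3.104, -0.003]
contact_force: [-74.7, 14.4, 36.1]
width: 0.005
```

>>> servo_tool --pt "-0.02 0.005 0 0 0" --pt "-0.05 0.012 0.03 0 0.3" --pt "-0.07 0.03 0.075 0 0.5" --pt "-0.07 0.06 0.115 0 0.5" --pt "-0.07 0.09 0.15 3 0.5"

```text
clock: 4.2
position: [0.472, -0.0748, 0.4113]
eef_rot: [0.255, 3.129, -0.0]
contact_force: [0.9, -0.6, 0.4]
width: 0.3
```

>>> servo_tool --pt "0 0.04 0.02 3 0.5" --pt "0 0.085 0.04 7.5 0.5" --pt "0 0.13 0.06 7.5 0.5" --pt "0 0.175 0.08 7.5 0.5" --pt "0 0.22 0.08 7.5 0.5"

```text
clock: 4.7
position: [0.4722, 0.1463, 0.4921]
eef_rot: [0.048, 3.136, 0.002]
contact_force: [0.7, -0.4, 0.4]
width: 0.497
```

```bash
python3 - <<'E'
from h import *
print(robot.sense()["position"],robot.sense()["contact_force"])
for n in("side","wrist"): cv2.imwrite(f"pics/{n}2.png",robot.camera(n)[:,:,::-1])
crop("pics/side2.png",180,90,320,310,2.6,"pics/side2c.png")
E
```

```text
[0.47224485 0.14633461 0.49209452] [ 0.72201044 -0.35201565  0.4352737 ]
```

View pics/side2c.png

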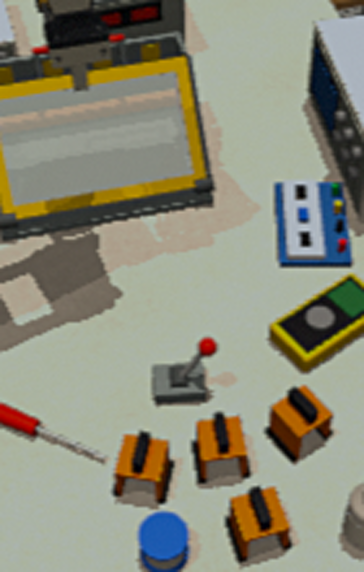

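View pics/wrist2.png

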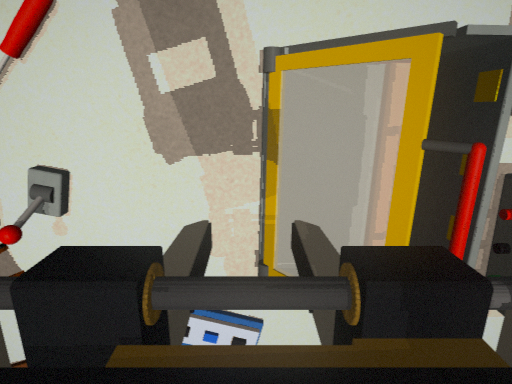

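>>> servo_tool --pt "0.008 0.045 0 0 0.5" --pt "0.016 0.09 0 0 0.5" --pt "0.024 0.135 0 0 0.5" --pt "0.034 0.175 -0.02 0 0.5" --pt "0.034 0.197 -0.06 0 0.5"

```text
clock: 5.3
position: [0.5077, 0.3437, 0.4303]
eef_rot: [0.046, 3.137, 0.004]
contact_force: [1.1, 0.2, -0.9]
width: 0.499
```

```bash
python3 - <<'E'
from h import *
print(robot.sense()["position"],robot.sense()["contact_force"])
for n in("side","wrist","top"): cv2.imwrite(f"pics/{n}3.png",robot.camera(n)[:,:,::-1])
crop("pics/side3.png",150,60,280,190,4,"pics/side3c.png")
E
```

```text
[0.50766734 0.34372382 0.43026154] [ 1.11070241  0.15227906 -0.89428673]
```

View pics/side3c.png

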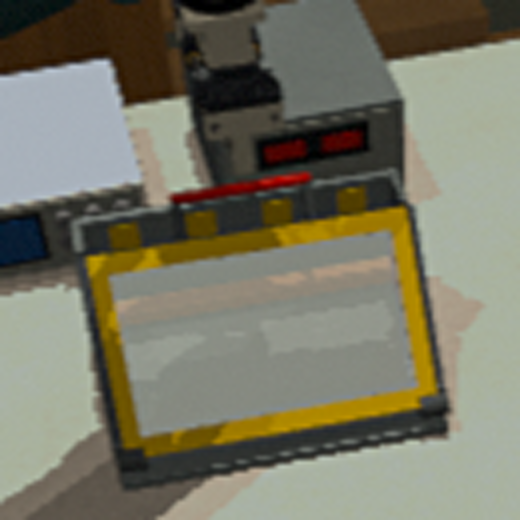

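View pics/wrist3.png

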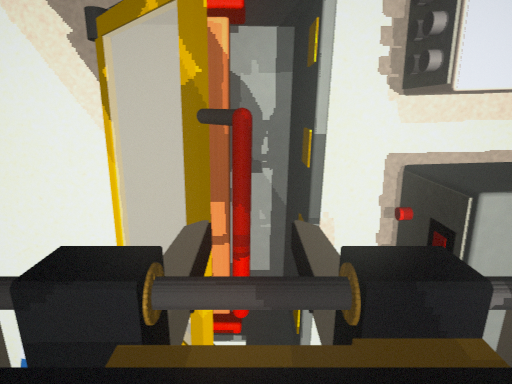

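```bash
python3 - <<'E'
from h import *
for u in ((242,115),(240.5,260)):
  for z in (.206,): print(onz("wrist",u,z).round(4))
print([onz("wrist",u,.115).round(4) for u in ((230,30),(230,120))], "bar right edge;")
print([onz("wrist",u,.165).round(4) for u in ((322,60),(318,190))], "backwall")
E
```

```text
[0.4399 0.3386 0.206 ]
[0.5419 0.3338 0.206 ]
[array([0.37 , 0.328, 0.115]), array([0.4461, 0.3244, 0.115 ])] bar right edge;
[array([0.4033, 0.3976, 0.165 ]), array([0.5022, 0.3973, 0.165 ])] backwall
```

>>> servo_tool --pt "0 -0.006 -0.02 0 0.5" --pt "0 -0.006 -0.05 0 0.5" --pt "0 -0.006 -0.057 0 0.5" --pt "0 -0.006 -0.057 0 0" --pt "0 -0.006 -0.057 0 0" --squeeze 20

```text
clock: 5.95
position: [0.5073, 0.3351, 0.3737]
eef_rot: [0.049, 3.139, 0.002]
contact_force: [0.1, -0.1, 0.3]
width: 0.376
```

>>> servo_tool --pt "0 0 0 0 0" --pt "0 0 0 0 0" --pt "0 0 0 0 0" --pt "0 0 0 0 0" --pt "0 0 0 0 0"

```text
clock: 6.45
position: [0.5071, 0.3364, 0.3733]
eef_rot: [0.047, 3.139, 0.005]
contact_force: [0.1, 10.5, 7.4]
width: 0.115
```

>>> servo_tool --pt "-0.0006 -0.0155 0.0143 0 0" --pt "-0.0013 -0.0323 0.0271 0 0" --pt "-0.002 -0.0501 0.0385 0 0" --pt "-0.0028 -0.0688 0.0482 0 0" --pt "-0.0035 -0.0883 0.0563 0 0"

```text
clock: 6.95
position: [0.5034, 0.2455, 0.427]
eef_rot: [-0.049, -3.139, 0.003]
contact_force: [-1.7, -3.4, -21.6]
width: 0.127
```

>>> servo_tool --pt "-0.0008 -0.0202 0.0044 0 0" --pt "-0.0016 -0.0408 0.0084 0 0" --pt "-0.0025 -0.0617 0.0112 0 0" --pt "-0.0033 -0.0828 0.0121 0 0" --pt "-0.0042 -0.1039 0.0112 0 0"

```text
clock: 7.45
position: [0.4989, 0.1418, 0.4372]
eef_rot: [-0.049, -3.138, 0.0]
contact_force: [0.8, 5.4, -30.4]
width: 0.119
```

```bash
python3 - <<'E'
from h import *
print(robot.sense()["position"],robot.sense()["contact_force"],robot.sense()["moment"])
for n in("side","wrist","top"): cv2.imwrite(f"pics/{n}4.png",robot.camera(n)[:,:,::-1])
crop("pics/side4.png",130,50,280,190,4,"pics/side4c.png")
E
```

```text
[0.49891683 0.14176572 0.43718168] [  0.81661244   5.41849872 -30.40542748] [ 0.9704295  -0.1959002  -0.07810894]
```

View pics/side4c.png

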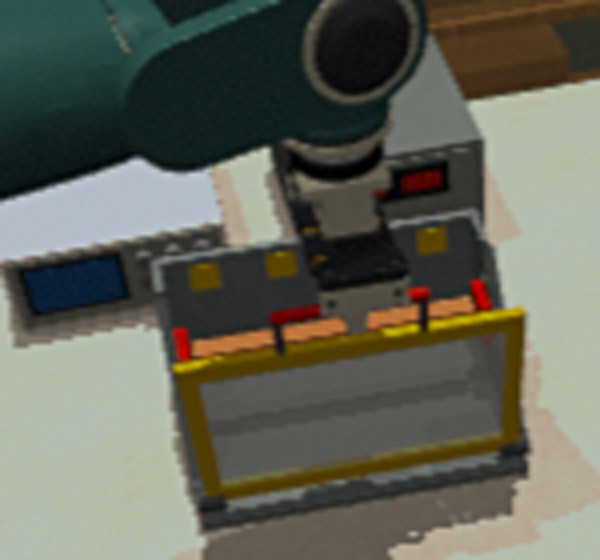

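View pics/wrist4.png

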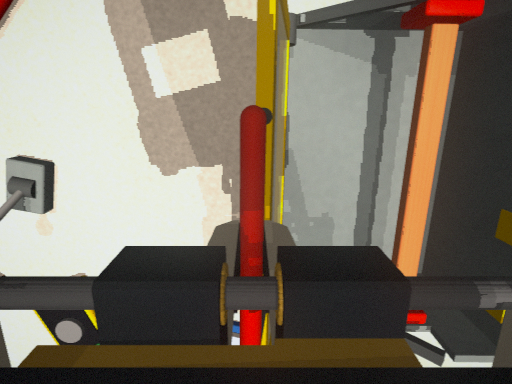

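>>> servo_tool --pt "-0.001 -0.025 -0.0075 0 0" --pt "-0.002 -0.0495 -0.0137 0 0" --pt "-0.003 -0.073 -0.0223 0 0" --pt "-0.004 -0.096 -0.0334 0 0" --pt "-0.005 -0.1175 -0.0469 0 0"

```text
clock: 8.1
position: [0.494, 0.0259, 0.3904]
eef_rot: [-0.047, -3.139, -0.006]
contact_force: [4.7, 26.1, -31.4]
width: 0.122
```

>>> servo_tool --pt "-0.001 -0.02 -0.0224 0 0" --pt "-0.002 -0.04 -0.0434 0 0" --pt "-0.0025 -0.0575 -0.0665 0 0" --pt "-0.003 -0.0725 -0.0915 0 0" --pt "-0.0035 -0.084 -0.1184 0 0"

```text
clock: 8.6
position: [0.4905, -0.0571, 0.2724]
eef_rot: [-0.048, -3.14, -0.011]
contact_force: [3.4, 40.4, -12.6]
width: 0.127
```

>>> servo_tool --pt "0 -0.001 -0.012 0 0" --pt "0 -0.002 -0.022 0 0" --pt "0 -0.003 -0.03 0 0" --pt "0 -0.003 -0.034 0 0" --pt "0 -0.003 -0.034 0 0"

```text
clock: 9.1
position: [0.4906, -0.062, 0.2399]
eef_rot: [-0.049, -3.14, 0.005]
contact_force: [-10.6, -12.2, -0.4]
width: 0.119
```

```bash
python3 - <<'E'
from h import *
print(robot.sense()["position"],robot.sense()["contact_force"],robot.sense()["moment"])
for n in("side","wrist","top"): cv2.imwrite(f"pics/{n}5.png",robot.camera(n)[:,:,::-1])
crop("pics/side5.png",130,70,300,240,3.5,"pics/side5c.png")
E
```

```text
[ 0.49055768 -0.06203047  0.23987444] [-10.5504597  -12.15108535  -0.42374867] [-1.77567069  1.81888508 -0.10627929]
```

View pics/side5c.png

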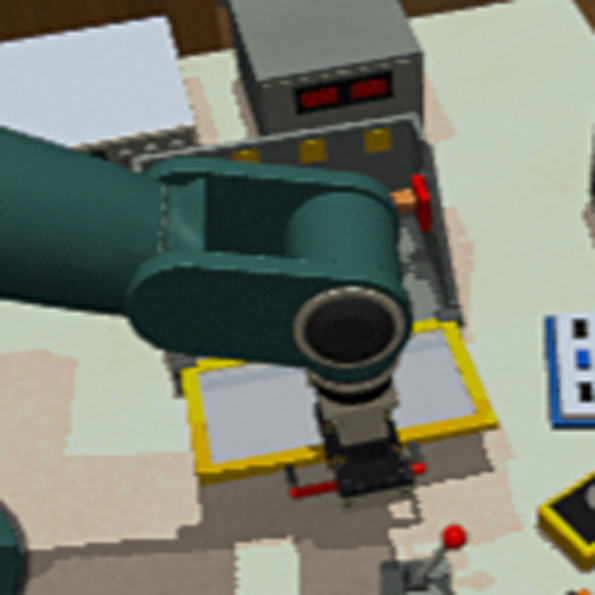

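View pics/wrist5.png

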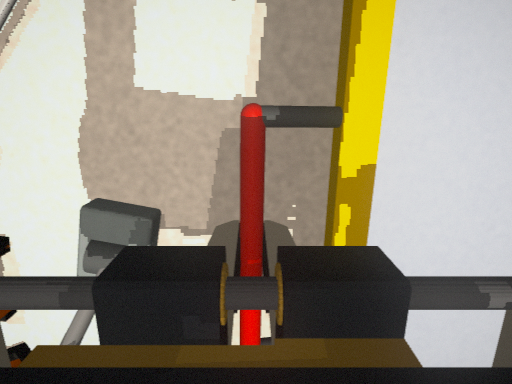

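>>> servo_tool --pt "0 0 -0.004 0 0" --pt "0 0 -0.008 0 0" --pt "0 0 -0.008 0 0" --pt "0 0 -0.008 0 0" --pt "0 0 -0.008 0 0"

```text
clock: 9.75
position: [0.4921, -0.0621, 0.2352]
eef_rot: [0.049, 3.135, -0.006]
contact_force: [-1.0, -10.8, 15.5]
width: 0.12
```

>>> servo_tool --pt "0 0 0.002 0 0.4" --pt "0 0 0.002 0 0.4" --pt "0 0 0.002 0 0.4" --pt "0 0 0.03 0 0.4" --pt "0 0 0.07 0 0.4"

```text
clock: 10.25
position: [0.4905, -0.061, 0.3006]
eef_rot: [-0.048, -3.137, -0.001]
contact_force: [0.0, 0.4, 0.5]
width: 0.398
```

>>> servo_tool --pt "-0.005 -0.02 0.04 -8 0.4" --pt "-0.01 -0.06 0.08 -16 0.4" --pt "-0.015 -0.1 0.11 -24 0.4" --pt "-0.015 -0.14 0.12 -32 0.4" --pt "-0.015 -0.18 0.12 -40 0.4"

```text
clock: 10.75
position: [0.4755, -0.2429, 0.4246]
eef_rot: [1.127, 2.928, -0.001]
contact_force: [0.2, 0.4, 0.1]
width: 0.397
```

```bash
python3 - <<'E'
from m import *
s=robot.sense();print(s["position"],s["contact_force"],s["eef_rot"],s["width"])
for n in("side","wrist","top"): cv2.imwrite(f"pics/{n}6.png",robot.camera(n)[:,:,::-1])
crop("pics/side6.png",150,70,330,310,2.4,"pics/side6c.png")
crop("pics/top6.png",70,130,370,270,2.6,"pics/top6c.png")
E
```

```text
[ 0.4754618  -0.24287876  0.42456401] [0.22560115 0.40743856 0.08767956] [ 1.12661640e+00  2.92832494e+00 -9.20556914e-04] 0.3973135776667232
```

View pics/side6c.png

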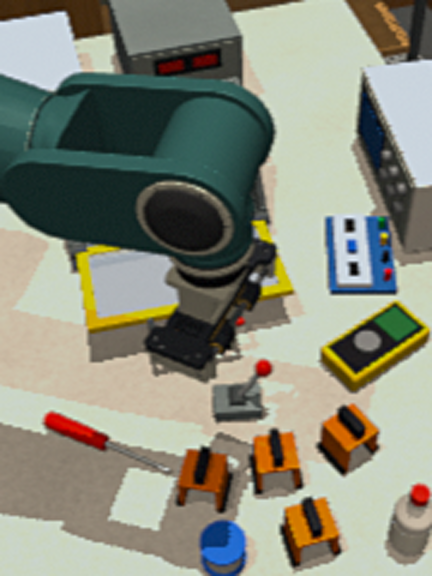

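View pics/top6c.png

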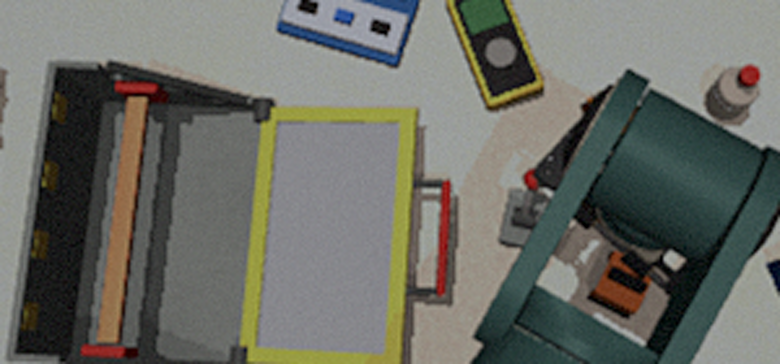

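View pics/wrist6.png

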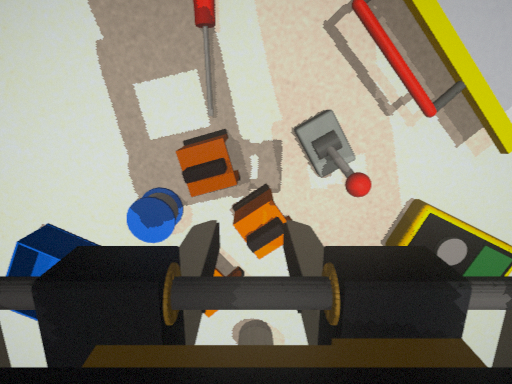

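```bash
python3 - <<'E'
from m import *
im=cv2.imread("pics/top6.png")
hsv=cv2.cvtColor(im,cv2.COLOR_BGR2HSV)
print(hsv[200:204,114:122].tolist()[0])
h,s,v=cv2.split(hsv)
m=((h>5)&(h<20)&(s>90)&(v>110)).astype(np.uint8); z=np.zeros_like(m); z[160:270,100:135]=1; m&=z
ys,xs=np.nonzero(m)
for y in range(172,262,10):
    x=xs[ys==y]
    if len(x): print(y,x.min(),x.max(),onz("top",(x.min()-.5,y),.115)[:2].round(4),onz("top",(x.max()+.5,y),.115)[:2].round(4))
print("bar ends",ys.min(),ys.max())
for c,a,r,_ in comps("pics/top6.png","red",20,(70,140,260,280)): print(c.round(1),a,np.round(r[1],1),onz("top",c,.073).round(4),onz("top",c,.206).round(3))
for c,a,r,_ in comps("pics/wrist6.png","red",20): print("w",c.round(1),a)
c=comps("pics/wrist6.png","red",200,(340,0,440,120))[0]
t=[c for c in comps("pics/top6.png","red",20,(235,180,250,260))][0]
print(tri("top",t[0],"wrist",c[0]))
E
```

```text
[[5, 26, 107], [13, 122, 138], [13, 133, 152], [14, 127, 148], [15, 127, 147], [14, 126, 146], [15, 125, 147], [15, 125, 155]]
172 118 125 [0.6326 0.3173] [0.6327 0.2925]
182 117 124 [0.6008 0.3179] [0.6009 0.2932]
192 116 122 [0.5693 0.3185] [0.5694 0.297 ]
202 115 121 [0.5382 0.3191] [0.5383 0.2977]
212 114 120 [0.5074 0.3197] [0.5075 0.2985]
222 112 119 [0.4769 0.3233] [0.4771 0.2992]
232 111 117 [0.4468 0.3239] [0.4469 0.3029]
242 110 116 [0.417  0.3245] [0.4171 0.3035]
252 108 115 [0.3874 0.328 ] [0.3876 0.3042]
bar ends 167 261
[121.6 163.3] 71 [ 4. 16.] [0.6726 0.3218 0.073 ] [0.635 0.274 0.206]
[240.2 221. ] 123 [ 2.9 43.1] [ 0.4878 -0.0637  0.073 ] [ 0.471 -0.068  0.206]
[108.7 264.7] 58 [ 4. 16.] [0.351  0.3369 0.073 ] [0.35  0.288 0.206]
w [203.7  11. ] 448
w [393.8  56.4] 1689
w [359.  184.6] 400
(array([ 0.48187067, -0.06377537,  0.09225605]), np.float64(0.007050958774214675))
```

>>> servo_tool --pt "0.035 -0.007 0 -6.5 0.5" --pt "0.07 -0.014 0 -13 0.5" --pt "0.105 -0.021 0 -19.5 0.5" --pt "0.14 -0.028 0 -26 0.5" --pt "0.1725 -0.0335 -0.02 -26 0.5"

```text
clock: 11.4
position: [0.6503, -0.2734, 0.4038]
eef_rot: [1.751, 2.604, 0.001]
contact_force: [0.5, 0.0, 0.4]
width: 0.499
```

```bash
python3 - <<'E'
from m import *
s=robot.sense();print(s["position"],s["eef_rot"])
for n in("wrist","side"): cv2.imwrite(f"pics/{n}7.png",robot.camera(n)[:,:,::-1])
crop("pics/side7.png",200,180,340,320,4,"pics/side7c.png")
E
```

```text
[ 0.65025403 -0.27338289  0.40379793] [1.75110947e+00 2.60433109e+00 1.26278182e-03]
```

View pics/wrist7.png

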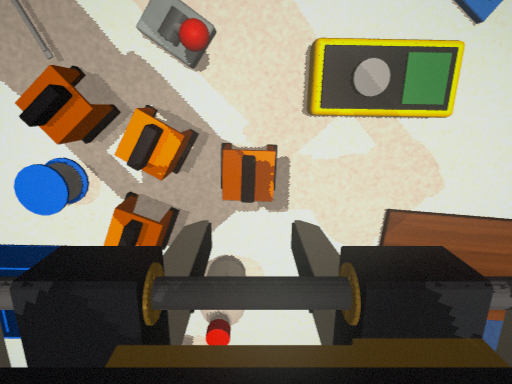

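View pics/side7c.png

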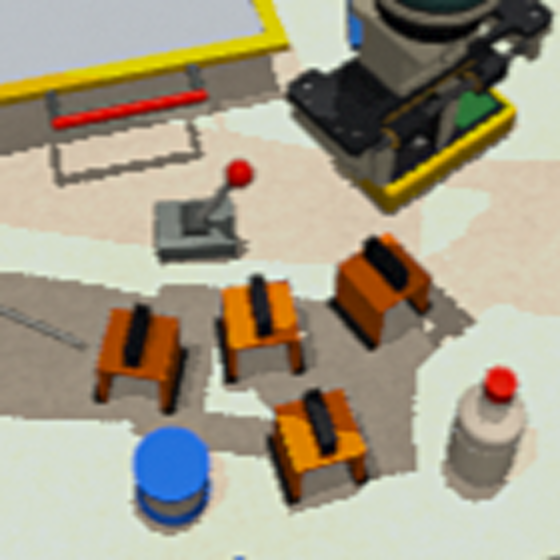

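```bash
cat > rib.py <<'E'
from m import *
import sys
src=sys.argv[1]; roi=tuple(map(int,sys.argv[2:6]))
for c,a,r,pts in comps(src,"black",100,roi):
    vx,vy,x,y=cv2.fitLine(pts.astype(np.float32),cv2.DIST_L2,0,.01,.01).ravel()
    t=(pts-[x,y])@[vx,vy]; q=[onz("wrist",np.array([x,y])+np.array([vx,vy])*k,.083) for k in(t.min(),t.max())]
    d=q[1]-q[0]; print(c.round(1),a,np.round(r[1],1),"mid",((q[0]+q[1])/2).round(4),"len",np.linalg.norm(d).round(4),"ang",np.degrees(np.arctan2(d[1],d[0])).round(1))
E
python3 rib.py pics/wrist7.png 220 145 280 205
python3 - <<'E'
from m import *
im=cv2.imread("pics/wrist7.png");h=cv2.cvtColor(im,cv2.COLOR_BGR2HSV);print(h[180,215:285:3].tolist())
print(im[180,247])
E
sed -i 's/,100,roi/,60,roi/' rib.py; python3 rib.py pics/wrist7.png 230 148 268 204
```

```text
[[16, 53, 165], [15, 54, 169], [13, 71, 68], [13, 244, 190], [13, 246, 189], [12, 238, 191], [12, 227, 191], [13, 235, 191], [13, 237, 189], [9, 76, 54], [11, 79, 55], [11, 76, 54], [14, 68, 56], [11, 128, 74], [11, 198, 157], [11, 208, 153], [11, 204, 156], [12, 211, 155], [12, 206, 155], [11, 196, 164], [16, 61, 105], [16, 51, 146], [14, 52, 146], [16, 51, 149]]
[39 46 56]
```

```bash
sed -i 's/v<55/v<75/' m.py; python3 rib.py pics/wrist7.png 230 148 268 204
```

```text
[247.8 178.4] 584 [12.7 46.1] mid [ 0.6462 -0.2695  0.083 ] len 0.0466 ang 110.8
```

>>> servo_tool --pt "-0.004 0.002 -0.04 -1 0.5" --pt "-0.004 0.002 -0.085 -1 0.5" --pt "-0.004 0.002 -0.13 -1 0.5" --pt "-0.004 0.002 -0.152 -1 0.5" --pt "-0.004 0.002 -0.154 -1 0" --squeeze 25

```text
clock: 12.0
position: [0.6441, -0.2712, 0.247]
eef_rot: [-1.77, -2.594, -0.0]
contact_force: [0.6, 0.3, 0.1]
width: 0.456
```

>>> servo_tool --pt "0 0 0 0 0" --pt "0 0 0 0 0" --pt "0 0 0 0 0" --pt "0 0 0 0 0" --pt "0 0 0.02 0 0"

```text
clock: 12.5
position: [0.6439, -0.2723, 0.265]
eef_rot: [-1.771, -2.59, 0.001]
contact_force: [0.9, -0.4, -1.7]
width: 0.147
```

>>> servo_tool --pt "0 0 0.04 0 0" --pt "0 0.01 0.085 0 0" --pt "0 0.03 0.125 4 0" --pt "0 0.06 0.155 10 0" --pt "0 0.1 0.18 17 0"

```text
clock: 13.0
position: [0.644, -0.1724, 0.4497]
eef_rot: [1.367, 2.827, -0.0]
contact_force: [0.5, -0.5, -1.4]
width: 0.147
```

>>> servo_tool --pt "-0.005 0.045 0 7 0" --pt "-0.01 0.09 0 14 0" --pt "-0.015 0.135 0 21 0" --pt "-0.02 0.18 0 28 0" --pt "-0.025 0.225 0 35 0"

```text
clock: 13.5
position: [0.6187, 0.0541, 0.4476]
eef_rot: [-0.45, -3.109, 0.0]
contact_force: [0.3, 0.3, -2.4]
width: 0.146
```

>>> servo_tool --pt "-0.004 0.045 0 5 0" --pt "-0.007 0.09 0 10 0" --pt "-0.01 0.135 0 14 0" --pt "-0.014 0.18 0 14 0" --pt "-0.014 0.225 0 14 0"

```text
clock: 14.0
position: [0.6046, 0.2792, 0.4478]
eef_rot: [-0.075, -3.141, 0.0]
contact_force: [-0.2, -0.2, -2.2]
width: 0.146
```

```bash
python3 - <<'E'
from m import *
s=robot.sense();print(s["position"],s["eef_rot"],s["width"],s["contact_force"])
for n in("wrist","side","top"): cv2.imwrite(f"pics/{n}8.png",robot.camera(n)[:,:,::-1])
crop("pics/side8.png",130,50,330,310,2.2,"pics/side8c.png")
E
```

```text
[0.60460681 0.27921984 0.44775811] [-7.47555714e-02 -3.14063207e+00  1.66136066e-04] 0.14640993211869 [-0.21364652 -0.21369161 -2.24798096]
```

View pics/side8c.png

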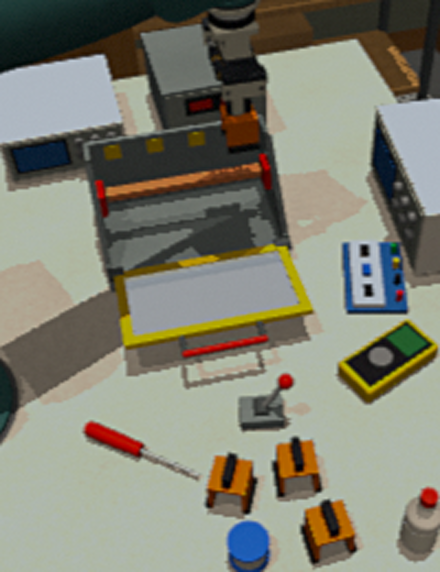

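View pics/wrist8.png

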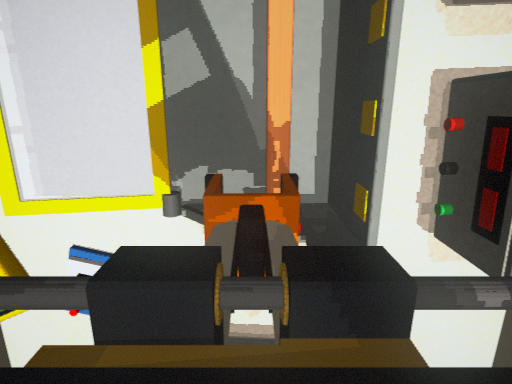

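```bash
python3 - <<'E'
from m import *
im=cv2.imread("pics/wrist8.png");h,s,v=cv2.split(cv2.cvtColor(im,cv2.COLOR_BGR2HSV))
m=(h>5)&(h<20)&(s>110)&(v>150)
for y in (10,50,90,130,160):
    x=np.nonzero(m[y,255:310])[0]+255; a=onz("wrist",(x.min()-.5,y),.115);b=onz("wrist",(x.max()+.5,y),.115); print(y,x.min(),x.max(),a[:2].round(4),b[:2].round(4))
E
```

```text
10 268 293 [0.449  0.3027] [0.45   0.3265]
50 267 292 [0.4826 0.3007] [0.4837 0.3252]
90 267 291 [0.5185 0.2996] [0.5196 0.3239]
130 268 289 [0.5568 0.2994] [0.5578 0.3215]
160 270 288 [0.5873 0.3005] [0.5882 0.32  ]
```

>>> servo_tool --pt "0 0.027 0 0 0" --pt "0 0.027 -0.04 0 0" --pt "0 0.027 -0.085 0 0" --pt "0 0.027 -0.115 0 0" --pt "0 0.027 -0.125 0 0"

```text
clock: 14.65
position: [0.6051, 0.3032, 0.3189]
eef_rot: [-0.077, -3.136, 0.004]
contact_force: [0.3, -0.2, -2.0]
width: 0.151
```

>>> servo_tool --pt "0 0 -0.006 0 0" --pt "0 0 -0.012 0 0" --pt "0 0 -0.015 0 0" --pt "0 0 -0.015 0 0" --pt "0 0 -0.015 0 0"

```text
clock: 15.15
position: [0.6056, 0.3044, 0.309]
eef_rot: [0.075, 3.139, 0.001]
contact_force: [0.3, -0.7, 3.5]
width: 0.147
```

```bash
python3 - <<'E'
from m import *
s=robot.sense();print(s["position"],s["eef_rot"],s["width"],s["contact_force"])
for n in("side",): cv2.imwrite(f"pics/{n}9.png",robot.camera(n)[:,:,::-1])
crop("pics/side9.png",150,70,290,190,5,"pics/side9c.png")
E
```

```text
[0.60557341 0.30438405 0.30897682] [7.54767281e-02 3.13898998e+00 1.06870436e-03] 0.14715188788303474 [ 0.34488946 -0.74872873  3.51510712]
```

View pics/side9c.png

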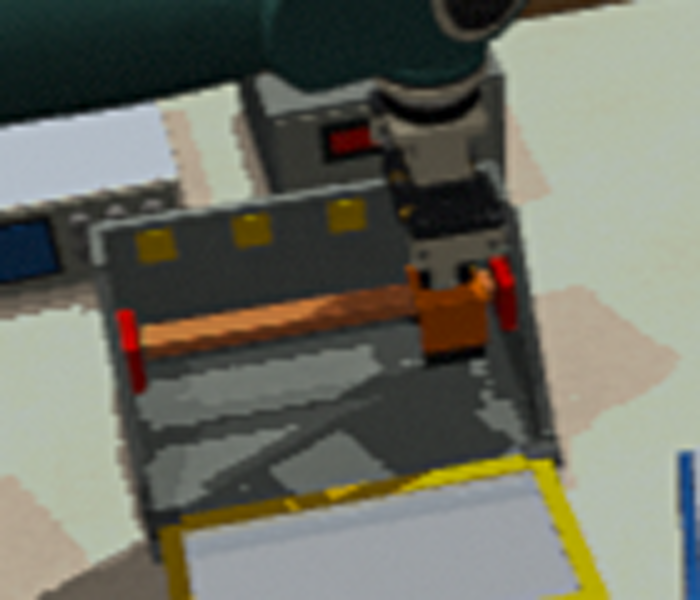

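>>> servo_tool --pt "0 0 0 0 0.5" --pt "0 0 0 0 0.5" --pt "0 0 0.01 0 0.5" --pt "0 0 0.05 0 0.5" --pt "0 0 0.09 0 0.5"

```text
clock: 15.7
position: [0.6052, 0.3043, 0.3987]
eef_rot: [-0.075, -3.139, 0.001]
contact_force: [0.4, -0.2, 0.6]
width: 0.489
```

>>> servo_tool --pt "0 -0.02 0.04 -4 0.5" --pt "-0.005 -0.06 0.05 -12 0.5" --pt "-0.01 -0.105 0.05 -20 0.5" --pt "-0.015 -0.15 0.05 -28 0.5" --pt "-0.02 -0.195 0.05 -36 0.5"

```text
clock: 16.2
position: [0.5847, 0.1079, 0.4486]
eef_rot: [1.05, 2.96, 0.001]
contact_force: [1.1, 1.2, -0.7]
width: 0.501
```

>>> servo_tool --pt "-0.005 -0.045 0 -8 0.5" --pt "-0.01 -0.09 0 -16 0.5" --pt "-0.015 -0.135 0 -24 0.5" --pt "-0.02 -0.18 0 -32 0.5" --pt "-0.025 -0.225 0 -40 0.5"

```text
clock: 16.7
position: [0.5596, -0.1173, 0.4487]
eef_rot: [2.0, 2.422, 0.001]
contact_force: [0.4, 0.2, 0.4]
width: 0.502
```

>>> servo_tool --pt "-0.006 -0.045 -0.01 -8 0.5" --pt "-0.012 -0.09 -0.02 -16 0.5" --pt "-0.018 -0.13 -0.03 -19 0.5" --pt "-0.021 -0.17 -0.045 -19 0.5" --pt "-0.021 -0.17 -0.05 -19 0.5"

```text
clock: 17.2
position: [0.5385, -0.2892, 0.3964]
eef_rot: [-2.369, -2.061, 0.002]
contact_force: [-0.1, -0.2, -0.2]
width: 0.5
```

```bash
python3 - <<'E'
from m import *
s=robot.sense();print(s["position"],s["eef_rot"],s["width"],s["contact_force"])
for n in("wrist","side","top"): cv2.imwrite(f"pics/{n}10.png",robot.camera(n)[:,:,::-1])
crop("pics/side10.png",140,70,330,310,2.4,"pics/side10c.png")
E
```

```text
[ 0.53850858 -0.28922044  0.39641191] [-2.36940056e+00 -2.06110685e+00  1.89693439e-03] 0.5000368795885375 [-0.07069569 -0.16025212 -0.17041618]
```

View pics/side10c.png

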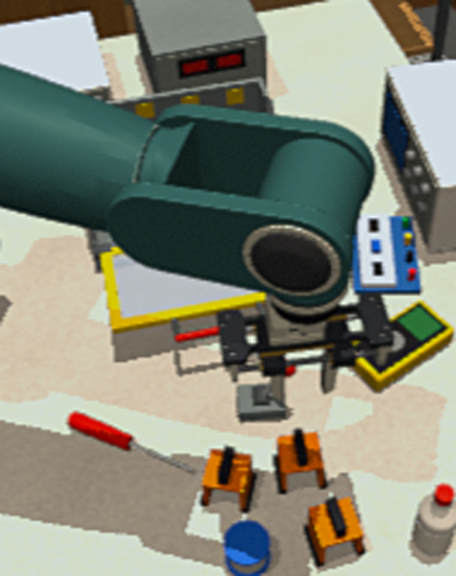

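View pics/wrist10.png

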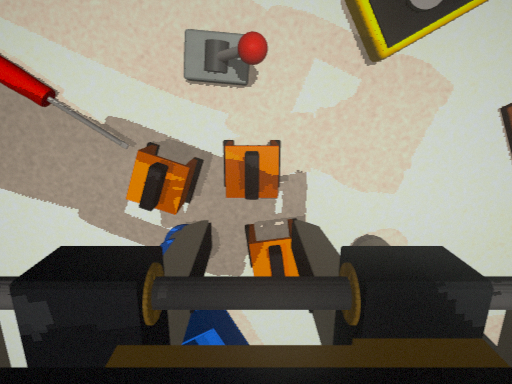

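```bash
python3 rib.py pics/wrist10.png 234 145 272 200
```

```text
[251.3 175. ] 639 [48. 13.] mid [ 0.5412 -0.278   0.083 ] len 0.0485 ang -97.3
```

>>> servo_tool --pt "0.001 0.008 -0.04 0 0.5" --pt "0.001 0.008 -0.085 0 0.5" --pt "0.001 0.008 -0.13 0 0.5" --pt "0.001 0.008 -0.147 0 0.5" --pt "0.001 0.008 -0.149 0 0"

```text
clock: 17.85
position: [0.5407, -0.2768, 0.2482]
eef_rot: [-2.364, -2.067, 0.0]
contact_force: [-0.6, -0.0, 0.7]
width: 0.452
```

>>> servo_tool --pt "0 0 0 0 0" --pt "0 0 0 0 0" --pt "0 0 0 0 0" --pt "0 0 0 0 0" --pt "0 0 0.02 0 0"

```text
clock: 18.35
position: [0.5399, -0.2774, 0.2668]
eef_rot: [-2.364, -2.064, 0.002]
contact_force: [-0.4, 0.1, -1.6]
width: 0.149
```

>>> servo_tool --pt "0 0 0.04 0 0" --pt "0 0.01 0.085 6 0" --pt "0 0.03 0.125 14 0" --pt "0 0.06 0.155 22 0" --pt "0 0.1 0.18 30 0"

```text
clock: 18.85
position: [0.5399, -0.1773, 0.451]
eef_rot: [1.745, 2.61, 0.0]
contact_force: [1.4, 0.9, -1.8]
width: 0.148
```

>>> servo_tool --pt "0 0.045 0 8 0" --pt "0 0.09 0 16 0" --pt "0 0.135 0 24 0" --pt "0 0.18 0 32 0" --pt "0 0.225 0 40 0"

```text
clock: 19.35
position: [0.5398, 0.0491, 0.4491]
eef_rot: [0.745, 3.051, 0.0]
contact_force: [0.4, -0.4, -1.3]
width: 0.151
```

>>> servo_tool --pt "-0.001 0.045 0 8 0" --pt "-0.002 0.09 0 16 0" --pt "-0.002 0.135 0 22 0" --pt "-0.002 0.18 0 25.3 0" --pt "-0.002 0.225 0 25.3 0"

```text
clock: 19.85
position: [0.5379, 0.2742, 0.4491]
eef_rot: [0.064, 3.141, 0.0]
contact_force: [1.3, -0.2, -1.7]
width: 0.146
```

```bash
python3 - <<'E'
from m import *
s=robot.sense();print(s["position"],s["eef_rot"],s["width"],s["contact_force"])
for n in("wrist","side","top"): cv2.imwrite(f"pics/{n}11.png",robot.camera(n)[:,:,::-1])
crop("pics/side11.png",130,50,330,310,2.2,"pics/side11c.png")
E
```

```text
[0.53786395 0.27420738 0.44906024] [6.36109314e-02 3.14051181e+00 2.81495078e-04] 0.14621027407937504 [ 1.33691302 -0.19951221 -1.65970534]
```

View pics/side11c.png

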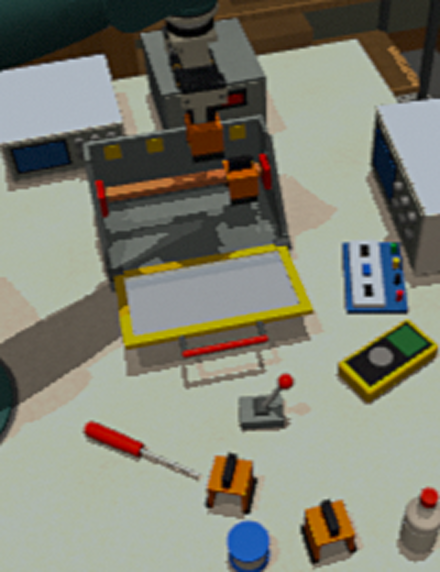

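View pics/wrist11.png

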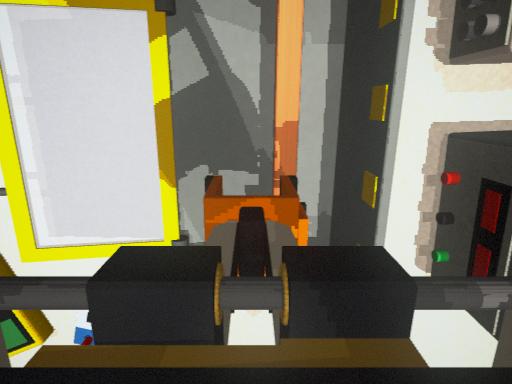

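>>> servo_tool --pt "-0.003 0.035 0 0 0" --pt "-0.003 0.035 -0.04 0 0" --pt "-0.003 0.035 -0.085 0 0" --pt "-0.003 0.035 -0.115 0 0" --pt "-0.003 0.035 -0.125 0 0"

```text
clock: 20.5
position: [0.5351, 0.3061, 0.3204]
eef_rot: [-0.069, -3.137, 0.004]
contact_force: [0.3, 0.8, -1.4]
width: 0.153
```

>>> servo_tool --pt "0 0 -0.006 0 0" --pt "0 0 -0.012 0 0" --pt "0 0 -0.016 0 0" --pt "0 0 -0.016 0 0" --pt "0 0 -0.016 0 0"

```text
clock: 21.0
position: [0.5358, 0.3073, 0.3102]
eef_rot: [0.067, 3.138, 0.002]
contact_force: [-1.5, -2.9, 5.1]
width: 0.15
```

>>> servo_tool --pt "0 0 0 0 0.5" --pt "0 0 0 0 0.5" --pt "0 0 0.01 0 0.5" --pt "0 0 0.05 0 0.5" --pt "0 0 0.09 0 0.5"

```text
clock: 21.5
position: [0.5352, 0.3073, 0.3991]
eef_rot: [-0.067, -3.14, 0.001]
contact_force: [0.7, 1.1, -0.5]
width: 0.489
```

>>> servo_tool --pt "0 -0.02 0.04 -4 0.5" --pt "0 -0.06 0.05 -12 0.5" --pt "0 -0.105 0.05 -20 0.5" --pt "0 -0.15 0.05 -28 0.5" --pt "0 -0.195 0.05 -36 0.5"

```text
clock: 22.0
position: [0.5348, 0.1108, 0.4488]
eef_rot: [1.042, 2.963, 0.001]
contact_force: [0.3, 0.2, -0.3]
width: 0.502
```

>>> servo_tool --pt "0 -0.045 0 -8 0.5" --pt "0 -0.09 0 -16 0.5" --pt "0 -0.135 0 -24 0.5" --pt "0.005 -0.18 0 -32 0.5" --pt "0.01 -0.225 0 -40 0.5"

```text
clock: 22.5
position: [0.5449, -0.1145, 0.449]
eef_rot: [1.993, 2.427, 0.001]
contact_force: [0.3, 0.2, -0.0]
width: 0.499
```

>>> servo_tool --pt "0 -0.048 0 -5 0.5" --pt "0.002 -0.096 -0.01 -10 0.5" --pt "0.004 -0.144 -0.02 -10 0.5" --pt "0.006 -0.192 -0.03 -10 0.5" --pt "0.006 -0.24 -0.03 -10 0.5"

```text
clock: 23.0
position: [0.5511, -0.3546, 0.417]
eef_rot: [-2.191, -2.25, 0.0]
contact_force: [0.4, -0.7, -0.1]
width: 0.501
```

>>> servo_tool --pt "0 -0.035 -0.01 0 0.5" --pt "0 -0.035 -0.02 0 0.5" --pt "0 -0.035 -0.02 0 0.5" --pt "0 -0.035 -0.02 0 0.5" --pt "0 -0.035 -0.02 0 0.5"

```text
clock: 23.5
position: [0.5516, -0.3865, 0.3989]
eef_rot: [2.189, 2.252, 0.0]
contact_force: [0.8, -0.1, -0.0]
width: 0.501
```

```bash
python3 - <<'E'
from m import *
s=robot.sense();print(s["position"],s["eef_rot"],s["width"],s["contact_force"])
for n in("wrist","side","top"): cv2.imwrite(f"pics/{n}12.png",robot.camera(n)[:,:,::-1])
crop("pics/side12.png",140,70,330,310,2.4,"pics/side12c.png")
E
```

```text
[ 0.5516104  -0.38653336  0.39891511] [2.18909545e+00 2.25158208e+00 4.11790335e-04] 0.5007019582830268 [ 0.79293198 -0.10646927 -0.00450119]
```

View pics/side12c.png

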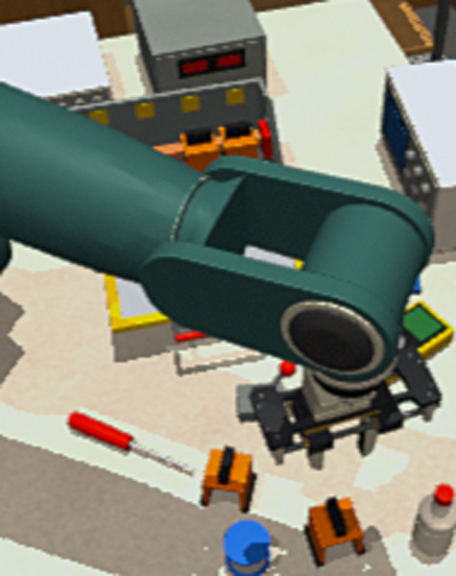

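View pics/wrist12.png

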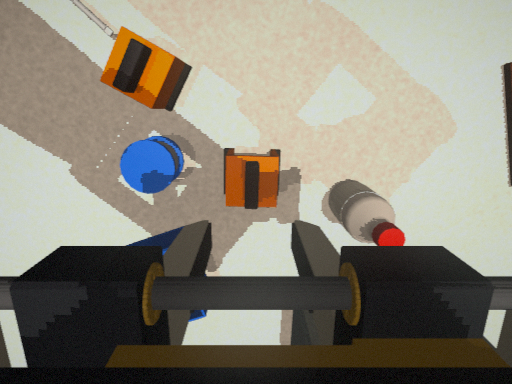

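```bash
python3 rib.py pics/wrist12.png 234 155 272 212; python3 - <<'E'
from m import *
c=[c for c in comps("pics/top0.png","red",20,(340,145,370,175))][0];print("bottle cap",onz("top",c[0],.13))
E
```

```text
[251.3 184.7] 615 [47. 13.] mid [ 0.5529 -0.3894  0.083 ] len 0.0486 ang 90.0
bottle cap [ 0.67513266 -0.42473418  0.13      ]
```

>>> servo_tool --pt "0.001 -0.004 -0.04 -1 0.5" --pt "0.001 -0.004 -0.085 -1 0.5" --pt "0.001 -0.004 -0.13 -1 0.5" --pt "0.001 -0.004 -0.149 -1 0.5" --pt "0.001 -0.004 -0.151 -1 0"

```text
clock: 24.15
position: [0.5525, -0.3912, 0.2467]
eef_rot: [-2.21, -2.232, 0.0]
contact_force: [-0.4, -0.1, 0.4]
width: 0.455
```

>>> servo_tool --pt "0 0 0 0 0" --pt "0 0 0 0 0" --pt "0 0 0 0 0" --pt "0 0 0 0 0" --pt "0 0 0.02 0 0"

```text
clock: 24.65
position: [0.552, -0.3913, 0.2641]
eef_rot: [-2.208, -2.229, 0.001]
contact_force: [-0.4, -1.0, -1.2]
width: 0.146
```

>>> servo_tool --pt "0 0 0.04 0 0" --pt "0 0.01 0.085 6 0" --pt "-0.005 0.035 0.125 14 0" --pt "-0.01 0.07 0.155 22 0" --pt "-0.015 0.11 0.18 30 0"

```text
clock: 25.15
position: [0.5368, -0.2809, 0.4486]
eef_rot: [1.551, 2.731, -0.0]
contact_force: [0.5, 0.5, -1.6]
width: 0.155
```

>>> servo_tool --pt "-0.007 0.047 0 8 0" --pt "-0.014 0.094 0 16 0" --pt "-0.021 0.141 0 24 0" --pt "-0.028 0.188 0 32 0" --pt "-0.035 0.235 0 40 0"

```text
clock: 25.65
position: [0.5015, -0.0449, 0.4468]
eef_rot: [0.522, 3.097, 0.0]
contact_force: [0.4, 0.2, -1.7]
width: 0.152
```

>>> servo_tool --pt "-0.006 0.047 0 6 0" --pt "-0.012 0.094 0 12 0" --pt "-0.018 0.141 0 16.9 0" --pt "-0.024 0.188 0 16.9 0" --pt "-0.03 0.235 0 16.9 0"

```text
clock: 26.15
position: [0.4715, 0.1902, 0.4469]
eef_rot: [0.07, 3.14, 0.0]
contact_force: [1.1, 0.1, -1.1]
width: 0.151
```

>>> servo_tool --pt "-0.002 0.04 0 0 0" --pt "-0.004 0.08 0 0 0" --pt "-0.004 0.11 0 0 0" --pt "-0.004 0.124 0 0 0" --pt "-0.004 0.124 0 0 0"

```text
clock: 26.65
position: [0.4683, 0.3135, 0.4463]
eef_rot: [-0.067, -3.14, 0.001]
contact_force: [-0.2, -0.8, -0.8]
width: 0.153
```

```bash
python3 - <<'E'
from m import *
s=robot.sense();print(s["position"],s["eef_rot"],s["width"],s["contact_force"])
for n in("wrist","side"): cv2.imwrite(f"pics/{n}13.png",robot.camera(n)[:,:,::-1])
crop("pics/side13.png",130,50,330,310,2.2,"pics/side13c.png")
E
```

```text
[0.46825475 0.31346001 0.44626222] [-6.72514371e-02 -3.14019888e+00  7.33789987e-04] 0.15271752351031315 [-0.21049553 -0.76675374 -0.75924111]
```

View pics/side13c.png

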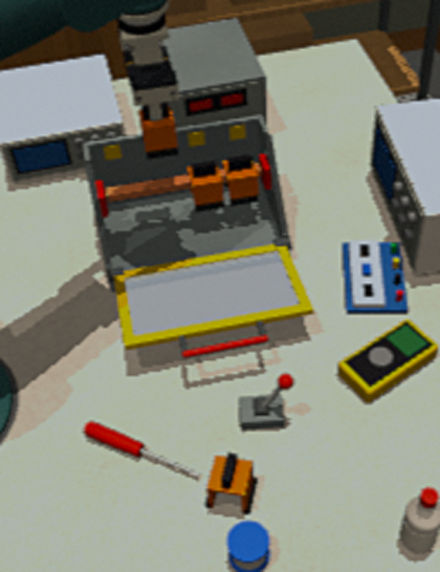

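View pics/wrist13.png

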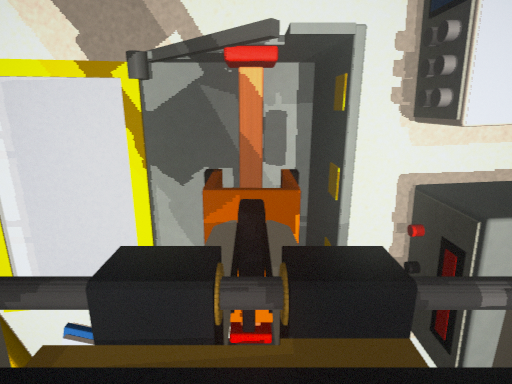

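>>> servo_tool --pt "0 -0.001 -0.03 0 0" --pt "0 -0.001 -0.07 0 0" --pt "0 -0.001 -0.105 0 0" --pt "0 -0.001 -0.12 0 0" --pt "0 -0.001 -0.127 0 0"

```text
clock: 27.25
position: [0.4686, 0.3104, 0.3189]
eef_rot: [-0.072, -3.14, 0.001]
contact_force: [0.4, -1.1, -1.2]
width: 0.148
```

>>> servo_tool --pt "0 0 -0.005 0 0" --pt "0 0 -0.01 0 0" --pt "0 0 -0.012 0 0" --pt "0 0 -0.012 0 0" --pt "0 0 -0.012 0 0"

```text
clock: 27.75
position: [0.4684, 0.3115, 0.3082]
eef_rot: [0.07, 3.14, 0.001]
contact_force: [-0.2, -0.4, -0.7]
width: 0.149
```

>>> servo_tool --pt "0 0 -0.001 0 0" --pt "0 0 -0.002 0 0" --pt "0 0 -0.002 0 0" --pt "0 0 -0.002 0 0" --pt "0 0 -0.002 0 0"

```text
clock: 28.25
position: [0.4684, 0.3114, 0.3079]
eef_rot: [0.07, 3.139, 0.001]
contact_force: [-7.5, -4.8, 15.3]
width: 0.153
```

>>> servo_tool --pt "0 0 0 0 0.5" --pt "0 0 0 0 0.5" --pt "0 0 0.01 0 0.5" --pt "0 0 0.05 0 0.5" --pt "0 0 0.09 0 0.5"

```text
clock: 28.75
position: [0.4682, 0.3112, 0.3969]
eef_rot: [-0.07, -3.14, 0.001]
contact_force: [0.8, 0.1, 0.3]
width: 0.492
```

>>> servo_tool --pt "0 -0.02 0.04 -4 0.5" --pt "0 -0.06 0.05 -12 0.5" --pt "0 -0.105 0.05 -20 0.5" --pt "0 -0.15 0.05 -28 0.5" --pt "0 -0.195 0.05 -36 0.5"

```text
clock: 29.25
position: [0.4678, 0.1148, 0.4466]
eef_rot: [1.044, 2.962, 0.001]
contact_force: [0.4, -0.6, -0.1]
width: 0.498
```

>>> servo_tool --pt "0 -0.045 0 -8 0.5" --pt "0 -0.09 0 -16 0.5" --pt "0 -0.135 0 -24 0.5" --pt "0 -0.18 0 -32 0.5" --pt "-0.01 -0.225 0 -40 0.5"

```text
clock: 29.75
position: [0.4581, -0.1104, 0.4464]
eef_rot: [1.995, 2.426, 0.0]
contact_force: [0.4, 0.2, 0.3]
width: 0.501
```

>>> servo_tool --pt "-0.005 -0.045 -0.01 -8 0.5" --pt "-0.01 -0.09 -0.02 -16 0.5" --pt "-0.015 -0.13 -0.03 -24 0.5" --pt "-0.02 -0.17 -0.045 -32 0.5" --pt "-0.021 -0.174 -0.05 -37.4 0.5"

```text
clock: 30.25
position: [0.4365, -0.2858, 0.3946]
eef_rot: [-2.67, -1.654, 0.002]
contact_force: [-0.5, 0.9, -0.0]
width: 0.502
```

```bash
python3 - <<'E'
from m import *
s=robot.sense();print(s["position"],s["eef_rot"],s["width"],s["contact_force"])
for n in("wrist","side"): cv2.imwrite(f"pics/{n}14.png",robot.camera(n)[:,:,::-1])
E
```

```text
[ 0.43646845 -0.28581589  0.39456393] [-2.66986068e+00 -1.65353664e+00  2.02488822e-03] 0.5021461406206496 [-0.52710681  0.88843359 -0.01403643]
```

View pics/wrist14.png

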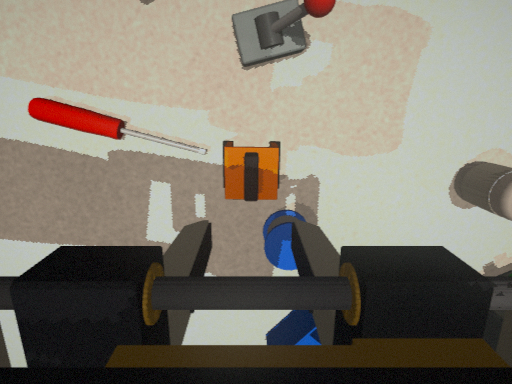

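```bash
python3 rib.py pics/wrist14.png 234 146 272 204
```

```text
[250.9 176.6] 625 [47. 13.] mid [ 0.4397 -0.2773  0.083 ] len 0.0472 ang 63.5
```

>>> servo_tool --pt "0.0025 0.006 -0.04 0 0.5" --pt "0.0025 0.006 -0.085 0 0.5" --pt "0.0025 0.006 -0.13 0 0.5" --pt "0.0025 0.006 -0.146 0 0.5" --pt "0.0025 0.006 -0.1475 0 0"

```text
clock: 30.85
position: [0.4403, -0.2761, 0.2482]
eef_rot: [-2.66, -1.669, 0.0]
contact_force: [0.0, -0.1, 0.1]
width: 0.457
```

>>> servo_tool --pt "0 0 0 0 0" --pt "0 0 0 0 0" --pt "0 0 0 0 0" --pt "0 0 0 0 0" --pt "0 0 0.02 0 0"

```text
clock: 31.35
position: [0.4395, -0.2763, 0.2666]
eef_rot: [-2.661, -1.664, 0.002]
contact_force: [-1.1, 0.1, -1.0]
width: 0.145
```

>>> servo_tool --pt "0 0 0.04 0 0" --pt "0 0.01 0.085 8 0" --pt "0 0.03 0.125 16 0" --pt "0 0.06 0.155 24 0" --pt "0 0.1 0.18 32 0"

```text
clock: 31.85
position: [0.4394, -0.1762, 0.4503]
eef_rot: [2.095, 2.339, 0.0]
contact_force: [1.1, 0.2, -1.5]
width: 0.15
```

>>> servo_tool --pt "0 0.045 0 8 0" --pt "0 0.09 0 16 0" --pt "0 0.135 0 24 0" --pt "0 0.18 0 32 0" --pt "0 0.225 0 40 0"

```text
clock: 32.35
position: [0.4392, 0.0501, 0.4486]
eef_rot: [1.167, 2.916, 0.001]
contact_force: [1.2, -0.5, -1.3]
width: 0.149
```

>>> servo_tool --pt "-0.007 0.045 0 8 0" --pt "-0.014 0.09 0 16 0" --pt "-0.021 0.135 0 24 0" --pt "-0.03 0.18 0 32 0" --pt "-0.0385 0.225 0 40 0"

```text
clock: 32.85
position: [0.4004, 0.2751, 0.4485]
eef_rot: [0.099, 3.14, 0.0]
contact_force: [1.0, -0.8, -0.9]
width: 0.149
```

>>> servo_tool --pt "0 0.03 0 1.7 0" --pt "0 0.042 0 1.7 0" --pt "0 0.042 0 1.7 0" --pt "0 0.042 0 1.7 0" --pt "0 0.042 0 1.7 0"

```text
clock: 33.35
position: [0.4016, 0.3143, 0.4483]
eef_rot: [0.064, 3.141, -0.0]
contact_force: [-0.1, 0.2, -1.8]
width: 0.147
```

```bash
python3 - <<'E'
from m import *
s=robot.sense();print(s["position"],s["eef_rot"],s["width"],s["contact_force"])
for n in("wrist","side"): cv2.imwrite(f"pics/{n}15.png",robot.camera(n)[:,:,::-1])
crop("pics/side15.png",130,50,330,310,2.2,"pics/side15c.png")
E
```

```text
[0.40163501 0.31428118 0.44834507] [ 6.44623501e-02  3.14066874e+00 -1.01927856e-04] 0.1466801978623243 [-0.10406348  0.22051679 -1.8085698 ]
```

View pics/side15c.png

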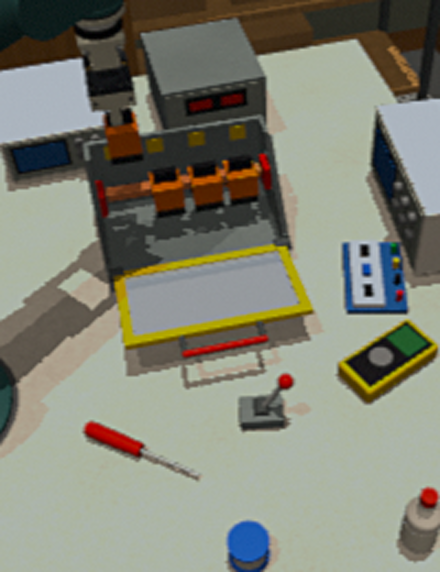

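View pics/wrist15.png

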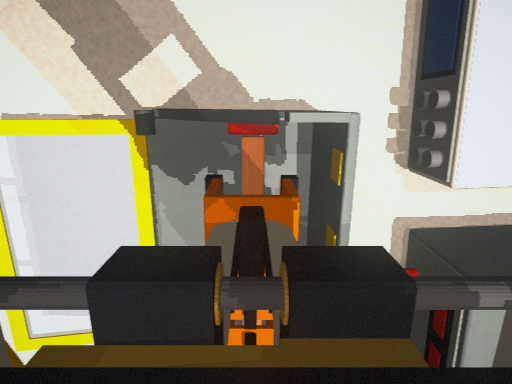

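>>> servo_tool --pt "0.001 0.0005 -0.03 0 0" --pt "0.001 0.0005 -0.07 0 0" --pt "0.001 0.0005 -0.11 0 0" --pt "0.001 0.0005 -0.122 0 0" --pt "0.001 0.0005 -0.128 0 0"

```text
clock: 33.95
position: [0.4026, 0.3154, 0.3198]
eef_rot: [-0.063, -3.14, 0.001]
contact_force: [0.8, 0.8, 0.0]
width: 0.148
```

>>> servo_tool --pt "0 0 -0.005 0 0" --pt "0 0 -0.01 0 0" --pt "0 0 -0.0125 0 0" --pt "0 0 -0.0125 0 0" --pt "0 0 -0.0125 0 0"

```text
clock: 34.45
position: [0.4026, 0.316, 0.31]
eef_rot: [0.062, 3.139, 0.002]
contact_force: [-3.8, -3.9, 10.6]
width: 0.15
```

>>> servo_tool --pt "0 0 0 0 0.5" --pt "0 0 0 0 0.5" --pt "0 0 0.01 0 0.5" --pt "0 0 0.05 0 0.5" --pt "0 0 0.09 0 0.5"

```text
clock: 34.95
position: [0.4022, 0.3158, 0.3991]
eef_rot: [-0.062, -3.14, 0.001]
contact_force: [0.6, -0.2, 0.4]
width: 0.489
```

>>> servo_tool --pt "0.01 -0.02 0.04 0 0.5" --pt "0.02 -0.06 0.05 0 0.5" --pt "0.03 -0.105 0.05 0 0.5" --pt "0.04 -0.15 0.05 0 0.5" --pt "0.05 -0.195 0.05 0 0.5"

```text
clock: 35.45
position: [0.4521, 0.1192, 0.4488]
eef_rot: [0.061, 3.14, 0.0]
contact_force: [0.4, 0.4, 1.2]
width: 0.504
```

>>> servo_tool --pt "0.01 -0.045 0 0 0.5" --pt "0.02 -0.09 -0.03 0 0.5" --pt "0.03 -0.135 -0.06 0 0.5" --pt "0.036 -0.177 -0.09 0 0.5" --pt "0.036 -0.182 -0.12 0 0.5"

```text
clock: 35.95
position: [0.4886, -0.064, 0.3283]
eef_rot: [0.065, 3.139, -0.001]
contact_force: [-0.6, 2.1, 0.2]
width: 0.505
```

```bash
python3 - <<'E'
from m import *
s=robot.sense();print(s["position"],s["eef_rot"],s["width"],s["contact_force"])
for n in("wrist","side","top"): cv2.imwrite(f"pics/{n}16.png",robot.camera(n)[:,:,::-1])
crop("pics/side16.png",150,80,350,310,2.4,"pics/side16c.png")
crop("pics/top16.png",70,130,270,280,3.8,"pics/top16c.png")
for c,a,r,_ in comps("pics/top16.png","black",25,(95,165,135,265)): print("blk",c.round(1),a,np.round(r[1],1),round(r[2]), onz("top",c,.142).round(4))
for c,a,r,_ in comps("pics/top16.png","orange",25,(95,165,135,265)): print("or",c.round(1),a,np.round(r[1],1),round(r[2]), onz("top",c,.121).round(4))
E
```

```text
[ 0.48863577 -0.06402491  0.32829691] [ 6.54343920e-02  3.13856459e+00 -1.41867341e-03] 0.5053946669086271 [-0.56780413  2.05577582  0.24202352]
blk [113.5 211.2] 2424 [99. 39.] 90 [0.5058 0.31   0.142 ]
blk [113.6 223.5] 104 [ 6.7 15.3] 7 [0.4691 0.3069 0.142 ]
blk [110.5 244.2] 105 [ 6.6 15.2] 6 [0.4089 0.3111 0.142 ]
or [114.5 180. ] 65 [ 8. 17.] 0 [0.6056 0.3223 0.121 ]
or [126.3 178.4] 99 [ 7.5 17.5] 8 [0.611  0.2866 0.121 ]
or [112.  201.5] 65 [18.  9.] 90 [0.5386 0.3246 0.121 ]
or [123.5 201.4] 76 [17.  8.] 90 [0.5393 0.2898 0.121 ]
or [108.3 224.9] 64 [18.1  6.9] 80 [0.4674 0.33   0.121 ]
or [119.7 224.7] 78 [ 9.3 17.1] 4 [0.4684 0.296  0.121 ]
or [111.6 245.2] 143 [19.  18.2] 4 [0.4071 0.3153 0.121 ]
```

View pics/side16c.png

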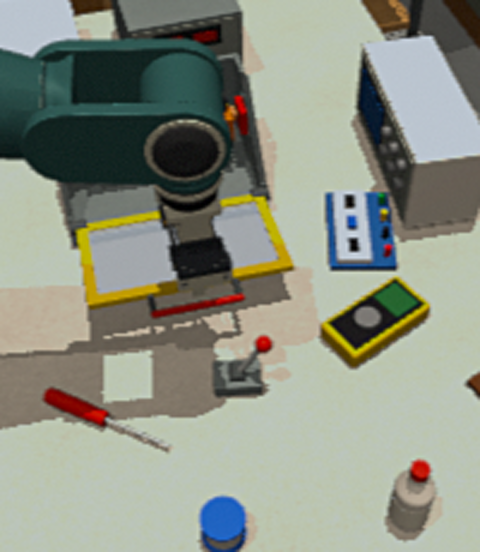

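View pics/top16c.png

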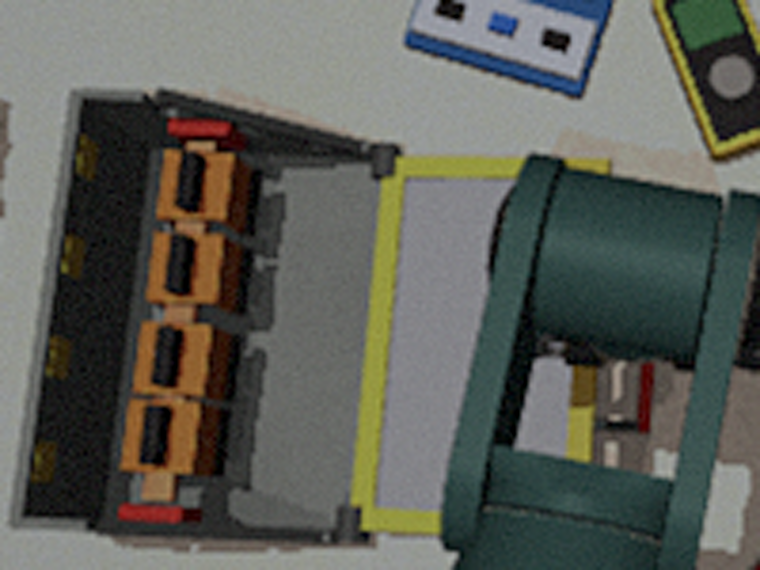

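View pics/wrist16.png

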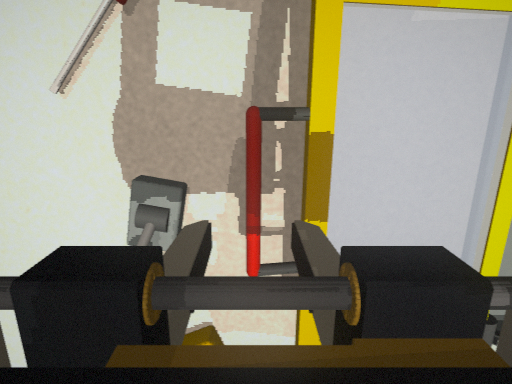

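>>> servo_tool --pt "0 0 -0.04 0 0.5" --pt "0 0 -0.08 0 0.5" --pt "0 0 -0.09 0 0.5" --pt "0 0 -0.09 0 0.2" --pt "0 0 -0.09 0 0" --squeeze 20

```text
clock: 36.6
position: [0.4892, -0.0607, 0.2405]
eef_rot: [0.061, 3.138, -0.001]
contact_force: [-0.3, 0.6, 1.1]
width: 0.375
```

>>> servo_tool --pt "0 0 0 0 0" --pt "0 0 0 0 0" --pt "0 0 0 0 0" --pt "0 0 0 0 0" --pt "0 0 0 0 0"

```text
clock: 37.1
position: [0.4886, -0.062, 0.2389]
eef_rot: [0.062, 3.139, -0.005]
contact_force: [-0.7, -12.7, 4.3]
width: 0.124
```

>>> servo_tool --pt "0 0.0052 0.0247 0 0" --pt "0.0006 0.0131 0.0488 0 0" --pt "0.001 0.0234 0.072 0 0" --pt "0.0016 0.036 0.0939 0 0" --pt "0.0023 0.0509 0.1144 0 0"

```text
clock: 37.6
position: [0.4907, -0.0115, 0.3551]
eef_rot: [0.065, 3.138, -0.009]
contact_force: [-0.3, -18.6, 9.1]
width: 0.121
```

>>> servo_tool --pt "0.001 0.019 0.0225 0 0" --pt "0.002 0.0415 0.0417 0 0" --pt "0.003 0.066 0.058 0 0" --pt "0.0042 0.0925 0.0715 0 0" --pt "0.0055 0.1204 0.0815 0 0"

```text
clock: 38.1
position: [0.496, 0.1105, 0.4365]
eef_rot: [0.064, 3.137, -0.002]
contact_force: [6.4, -4.6, 3.5]
width: 0.12
```

>>> servo_tool --pt "0.0013 0.0288 0.0064 0 0" --pt "0.0026 0.0583 0.0093 0 0" --pt "0.004 0.0878 0.0085 0 0" --pt "0.0053 0.117 0.0041 0 0" --pt "0.0066 0.1455 -0.0038 0 0"

```text
clock: 38.6
position: [0.5027, 0.2567, 0.431]
eef_rot: [0.062, 3.139, 0.0]
contact_force: [5.0, -3.5, -2.2]
width: 0.121
```

>>> servo_tool --pt "0.0009 0.0196 -0.0077 0 0" --pt "0.0018 0.0385 -0.0171 0 0" --pt "0.0026 0.0565 -0.0282 0 0" --pt "0.0034 0.0735 -0.0407 0 0" --pt "0.004 0.0862 -0.0518 0 0"

```text
clock: 39.1
position: [0.5069, 0.3431, 0.3767]
eef_rot: [-0.062, -3.141, 0.0]
contact_force: [1.6, -2.1, -0.1]
width: 0.124
```

>>> servo_tool --pt "0 0.003 -0.003 0 0" --pt "0 0.006 -0.006 0 0" --pt "0 0.009 -0.009 0 0" --pt "0 0.01 -0.01 0 0" --pt "0 0.01 -0.01 0 0"

```text
clock: 39.6
position: [0.5076, 0.3493, 0.3699]
eef_rot: [0.066, 3.138, -0.011]
contact_force: [-1.8, -39.4, 25.3]
width: 0.131
```

>>> servo_tool --pt "0 -0.001 0.001 0 0.4" --pt "0 -0.002 0.001 0 0.4" --pt "0 -0.002 0.002 0 0.4" --pt "0 -0.002 0.002 0 0.4" --pt "0 -0.002 0.03 0 0.4"

```text
clock: 40.1
position: [0.5066, 0.35, 0.3943]
eef_rot: [-0.061, -3.136, 0.005]
contact_force: [0.9, -0.3, 0.8]
width: 0.397
```

>>> servo_tool --pt "0 0 0.04 0 0.4" --pt "0 0 0.08 0 0.4" --pt "0 -0.03 0.1 0 0.4" --pt "0 -0.075 0.1 0 0.4" --pt "0 -0.12 0.1 0 0.4"

```text
clock: 40.6
position: [0.5065, 0.2291, 0.4983]
eef_rot: [0.059, 3.141, 0.0]
contact_force: [1.4, -0.7, 0.4]
width: 0.401
```

>>> servo_tool --pt "-0.01 -0.045 0 0 0.4" --pt "-0.02 -0.09 0 0 0.4" --pt "-0.03 -0.135 0 0 0.4" --pt "-0.04 -0.18 0 0 0.4" --pt "-0.05 -0.225 0 0 0.4"

```text
clock: 41.1
position: [0.456, 0.0035, 0.4979]
eef_rot: [0.061, 3.141, 0.0]
contact_force: [0.4, -0.4, 0.7]
width: 0.399
```

```bash
python3 - <<'E'
from m import *
s=robot.sense();print(s["position"],s["eef_rot"],s["width"],s["contact_force"])
for n in("side","top"): cv2.imwrite(f"pics/{n}17.png",robot.camera(n)[:,:,::-1])
crop("pics/side17.png",150,70,340,310,2.4,"pics/side17c.png")
crop("pics/top17.png",70,130,270,280,3.8,"pics/top17c.png")
for t in ("0","17"):
  for c,a,r,_ in comps(f"pics/top{t}.png","red",100,(70,160,110,260)): print(t,c.round(2),a,np.round(r[1],1))
  for c,a,r,_ in comps(f"pics/side{t}.png","red",50,(185,98,232,116)): print(t,c.round(2),a,np.round(r[1],1))
E
```

```text
[0.45597012 0.00353807 0.49787324] [6.07571580e-02 3.14076866e+00 1.91885326e-04] 0.3985135445154835 [ 0.44448296 -0.37362121  0.71250917]
0 [ 93.91 207.64] 211 [ 4.3 49.6]
0 [210.61 106.27] 95 [ 2.9 34.5]
17 [ 92.07 207.48] 215 [ 4.3 49.6]
```

View pics/side17c.png

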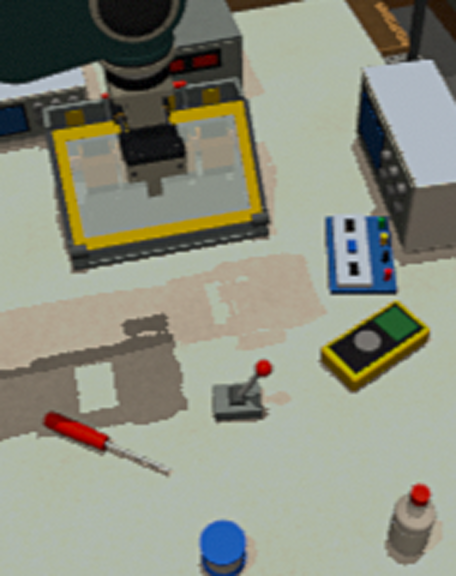

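View pics/top17c.png

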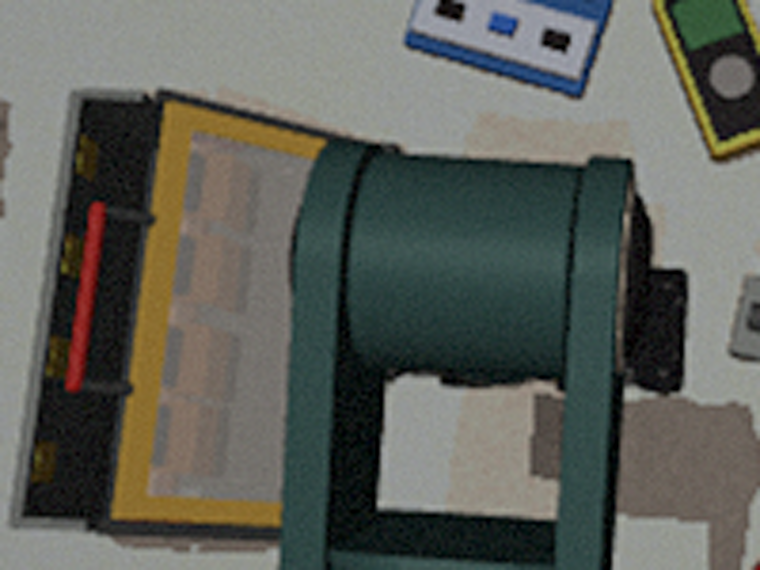

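```bash
python3 - <<'E'
from m import *
s=[c for c in comps("pics/side17.png","red",15,(245,210,275,235))][0]
print("ball",onz("side",s[0],.092))
t=[c for c in comps("pics/top17.png","red",15,(255,195,290,235))]
for c in t: print(tri("top",c[0],"side",s[0]))
for n in("top","side"):
  for k in ("red","yellow"):
    for t in ("0","17"):
      print(n,k,t,[(tuple(c.round(1)),int(a)) for c,a,r,_ in comps(f"pics/{n}{t}.png",k,30)])
robot.close_job()
E
```

```text
ball [ 0.55556916 -0.16920447  0.092     ]
(array([ 0.55522948, -0.17124086,  0.09501596]), np.float64(0.0005727538134943351))
top red 0 [((np.float64(358.0), np.float64(158.7)), 40), ((np.float64(93.9), np.float64(207.6)), 211), ((np.float64(269.8), np.float64(221.7)), 44), ((np.float64(265.6), np.float64(287.6)), 217)]
top red 17 [((np.float64(358.0), np.float64(158.7)), 40), ((np.float64(92.1), np.float64(207.5)), 215), ((np.float64(275.0), np.float64(198.6)), 41), ((np.float64(265.9), np.float64(287.6)), 205)]
top yellow 0 [((np.float64(267.0), np.float64(135.3)), 35), ((np.float64(250.4), np.float64(151.4)), 31), ((np.float64(132.3), np.float64(215.5)), 1788), ((np.float64(266.0), np.float64(166.1)), 42)]
top yellow 17 [((np.float64(255.6), np.float64(154.3)), 92), ((np.float64(116.6), np.float64(213.6)), 1229)]
side red 0 [((np.float64(210.6), np.float64(106.3)), 95), ((np.float64(236.9), np.float64(223.9)), 33), ((np.float64(180.9), np.float64(248.9)), 170), ((np.float64(324.7), np.float64(275.8)), 53)]
side red 17 [((np.float64(259.3), np.float64(222.8)), 30), ((np.float64(180.9), np.float64(248.9)), 175), ((np.float64(324.7), np.float64(275.9)), 54)]
side yellow 0 [((np.float64(215.0), np.float64(141.6)), 1212), ((np.float64(305.5), np.float64(215.0)), 228)]
side yellow 17 [((np.float64(215.5), np.float64(143.9)), 1071), ((np.float64(305.5), np.float64(214.7)), 238)]
the job is handed in; nothing more can be done
```

The job is handed in at about 41 s of the 210 s allowed. I threw the isolator off, pulled the guard fully down, draped all four saddles on the copper bar, and pushed the guard back shut. The hand-in gave no verdict, so what follows rests on my own last checks.

- **Isolator:** the ball measures (0.555, -0.171, 0.095) m, within about 3 mm of the full-off position worked out from the base.
- **Saddles:** each one met resistance as it seated. The top view showed all four upright on the bar, with centres roughly 0.607, 0.539, 0.468 and 0.407 m in x. After the guard closed, they still looked in place through the clear panel.
- **Guard:** I pressed it against its stop with about 47 N. In the top view the handle sits about 2 px further towards the back wall than at the start, so I take it as fully shut.
- **Bystanders:** the bottle cap and the screwdriver are within 0.3 px of where they started, and the meter, spool and breadboard look unmoved. I did not recheck the parts bin at the end.
- **Robot:** clear of everything, with its force reading near zero.

Two readings disagreed:

- **Bar and handle position:** the top and wrist cameras differed by 2–3 mm on the bar's line. For the handle, the cameras and my grip differed by up to about 10 mm in y. As a result I pulled the guard open with up to about 40 N of sideways force; using the corrected hinge position, closing went more smoothly.
- **First handle grip:** closing the jaws seems to have drawn the guard open slightly before I pulled it. That was after the lever was already off.

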